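Turn the floor-repair kit's row round into the bench rack

TASK

Move the four blocks of the floor-repair kit (green wax, pink-red wax, blue wedge, wooden block) from the brown rack into the grey rack in reverse order: the block nearest the brown rack's red knob goes into the grey rack's slot farthest from its red knob, and so on, until the one farthest from the knob stands nearest the grey rack's knob. Leave each one standing upright on end on the floor of its own slot, let go and at rest.

Things in the scene. Friction and masses are not known exactly. Their poses are not given: they have to be found in the camera images.
- storage_rack: Dark brown wooden rack where the blocks start, a coloured tile in each slot. Fixed. Origin: middle of the underside; y along the row, z up. Board 90 (x) x 184 (y); an end tab reaches y = +116. Four slots centred at y = -66, -22, 22, 66, x = 0, each 40 wide (y), 82 deep (x); floor 10 above origin; dividers 4 thick, 18 above floor; front and back lips 5. Red knob 19 wide on the tab at y = +104. All mm.
- bench_rack: Grey rack, empty at the start, no tiles. Fixed. Origin: middle of the underside; y along the row, z up. Board 90 (x) x 184 (y); an end tab reaches y = +116. Four slots centred at y = -66, -22, 22, 66, x = 0, each 40 wide (y), 82 deep (x); floor 10 above origin; dividers 4 thick, 18 above floor; front and back lips 5. Red knob 19 wide on the tab at y = +104. All mm. Between the racks stand a vice and a clamp 180 high.
- green_wax: A green bar of filler wax. Loose, under 0.15 kg, standing on end in the brown rack. 42 mm wide (its x), 20 mm thick (its y), 73 mm high with a thin black rubber foot. Origin at the middle of its foot, z up along its length. At the start its x is within 0.1 rad of the rack's x.
- pink_wax: A pink-red bar of filler wax. Loose, under 0.15 kg, standing on end in the brown rack. 45 mm wide (its x), 22 mm thick (its y), 78 mm high with a thin black rubber foot. Origin at the middle of its foot, z up along its length. At the start its x is within 0.1 rad of the rack's x.
- blue_wedge: A blue wedge on its thick end: its thickness (y) tapers to 4 mm at the top, its two sides across x stay parallel, so grip it across x. Loose, under 0.15 kg, standing on end in the brown rack. 30 mm wide (its x), 22 mm thick (its y), 63 mm high with a thin black rubber foot. Origin at the middle of its foot, z up along its length. At the start its x is within 0.1 rad of the rack's x.
- wood_block: A plain pale wooden tapping block. Loose, under 0.15 kg, standing on end in the brown rack. 60 mm wide (its x), 22 mm thick (its y), 113 mm high with a thin black rubber foot. Origin at the middle of its foot, z up along its length. At the start its x is within 0.1 rad of the rack's x.
- green_wax_tile: A green tile, 80 x 38 x 3 mm, fixed in the floor of the slot of the brown rack where the green wax starts; it stays there and so shows where that block stood. Origin at the middle of its underside, axes as the rack's.
- pink_wax_tile: A pink-red tile, 80 x 38 x 3 mm, fixed in the floor of the slot of the brown rack where the pink wax starts; it stays there and so shows where that block stood. Origin at the middle of its underside, axes as the rack's.
- blue_wedge_tile: A blue tile, 80 x 38 x 3 mm, fixed in the floor of the slot of the brown rack where the blue wedge starts; it stays there and so shows where that block stood. Origin at the middle of its underside, axes as the rack's.
- wood_block_tile: A pale wood tile, 80 x 38 x 3 mm, fixed in the floor of the slot of the brown rack where the wood block starts; it stays there and so shows where that block stood. Origin at the middle of its underside, axes as the rack's.

How it is judged (in metres and radians):
At the end, for the whole second after the job is handed in: Each block stands in the grey rack in the slot that mirrors its starting slot (as its coloured tile shows, counted from the red knobs): foot within 18 mm of the slot's centre along the row and 30 mm across it, foot within 4 mm of the floor's height, within 0.1 rad of upright, slower than 0.02 m/s (((y of green_wax_tile in the frame of storage_rack between -0.081 and -0.051 m and y of green_wax in the frame of bench_rack between 0.048 and 0.084 m) or (y of green_wax_tile in the frame of storage_rack between -0.037 and -0.007 m and y of green_wax in the frame of bench_rack between 0.004 and 0.04 m) or (y of green_wax_tile in the frame of storage_rack between 0.007 and 0.037 m and y of green_wax in the frame of bench_rack between -0.04 and -0.004 m) or (y of green_wax_tile in the frame of storage_rack between 0.051 and 0.081 m and y of green_wax in the frame of bench_rack between -0.084 and -0.048 m)) and x of green_wax in the frame of bench_rack between -0.03 and 0.03 m and z of green_wax in the frame of bench_rack between 0.006 and 0.014 m and angle between each of green_wax, pink_wax, blue_wedge, wood_block's own z axis and vertical below 0.1 rad and linear speed of each of green_wax, pink_wax, blue_wedge, wood_block below 0.02 m/s and ((y of pink_wax_tile in the frame of storage_rack between -0.081 and -0.051 m and y of pink_wax in the frame of bench_rack between 0.048 and 0.084 m) or (y of pink_wax_tile in the frame of storage_rack between -0.037 and -0.007 m and y of pink_wax in the frame of bench_rack between 0.004 and 0.04 m) or (y of pink_wax_tile in the frame of storage_rack between 0.007 and 0.037 m and y of pink_wax in the frame of bench_rack between -0.04 and -0.004 m) or (y of pink_wax_tile in the frame of storage_rack between 0.051 and 0.081 m and y of pink_wax in the frame of bench_rack between -0.084 and -0.048 m)) and x of pink_wax in the frame of bench_rack between -0.03 and 0.03 m and z of pink_wax in the frame of bench_rack between 0.006 and 0.014 m and ((y of blue_wedge_tile in the frame of storage_rack between -0.081 and -0.051 m and y of blue_wedge in the frame of bench_rack between 0.048 and 0.084 m) or (y of blue_wedge_tile in the frame of storage_rack between -0.037 and -0.007 m and y of blue_wedge in the frame of bench_rack between 0.004 and 0.04 m) or (y of blue_wedge_tile in the frame of storage_rack between 0.007 and 0.037 m and y of blue_wedge in the frame of bench_rack between -0.04 and -0.004 m) or (y of blue_wedge_tile in the frame of storage_rack between 0.051 and 0.081 m and y of blue_wedge in the frame of bench_rack between -0.084 and -0.048 m)) and x of blue_wedge in the frame of bench_rack between -0.03 and 0.03 m and z of blue_wedge in the frame of bench_rack between 0.006 and 0.014 m and ((y of wood_block_tile in the frame of storage_rack between -0.081 and -0.051 m and y of wood_block in the frame of bench_rack between 0.048 and 0.084 m) or (y of wood_block_tile in the frame of storage_rack between -0.037 and -0.007 m and y of wood_block in the frame of bench_rack between 0.004 and 0.04 m) or (y of wood_block_tile in the frame of storage_rack between 0.007 and 0.037 m and y of wood_block in the frame of bench_rack between -0.04 and -0.004 m) or (y of wood_block_tile in the frame of storage_rack between 0.051 and 0.081 m and y of wood_block in the frame of bench_rack between -0.084 and -0.048 m)) and x of wood_block in the frame of bench_rack between -0.03 and 0.03 m and z of wood_block in the frame of bench_rack between 0.006 and 0.014 m); the robot touches nothing.
It also fails if it takes over 138 s, if anything falls off the work surface, if the arm or the gripper's body presses on something with over 40 N, if the wrist force passes 120 N, or if a joint passes its speed limit or range.

ROBOT

A 6-joint arm with a two-finger parallel gripper is mounted at the origin on a cart in front of the work surface, level with it; the furniture and walls round the work are solid. World frame = base frame: x ahead of the robot, y to its left, z up, the work surface at z = 0. Lengths are in mm, angles in rad, forces in N, time in s.
With the tool pointing down it reaches from about 350 to 875 mm from the base axis. Payload 4.2 kg.
Tool frame: the origin (TCP) lies between the finger pads; the fingertips stand 11 mm ahead of it and the grasp point (between the pads) lies 8 mm behind it; z points along the fingers, y is the direction in which the jaws open and shut (so a half turn about z gives the same grasp; the last joint's range is limited). The gripper opens to 85 mm and grips with 20 to 120 N. Pads are 22 mm wide; open, the fingers measure 114 mm over their backs; the gripper's body (76 mm by 85 mm) begins 54 mm behind the grasp point. The pads swing forward as they close: fully open they stand 13 mm farther back than shut.
Start: joints at [1.492, 0.385, 0.008, 0, -1.194, -0.259], TCP at [207.1, 589.668, 242.312] pointing down, gripper open.
Joint ranges: [-3.14, 3.14], [-1.21, 2.06], [-1.07, 1.41], [-3.16, 2.05], [-2.99, -0.16], [-3.1, 3.1]. Speed limits (rad/s): [2.79, 2.79, 3.14, 3.14, 3.14, 3.14].

INTERFACE

Orientations are given as a unit quaternion [x, y, z, w].
In Python, from bench import * gives the robot as it stands.
- The arm moves only by the tool servo_tool, never from a script. Its argument "rows" is a list of rows, each a list of 7 numbers: the opening, from 0 (shut) to 1 (fully open), then the shift along the tool's x, y, z in cm, then the turn, a rotation vector about the tool's x, y, z in degrees. A call has 1 to 12 rows; each row shifts and turns the commanded pose from where the row before left it, along the tool's axes as they then stand; what a row does not reach is not made up. A row lasts 1/10 s, in which the tool goes at most 50 mm and 8.59 degrees, less where a joint would pass 70% of its speed; a pose out of reach is approached as far as the arm can. A call is refused whole if a number of a shift passes 5 or a number of a turn 8.59, either way. A call with a gripper value outside its range is refused whole. The fingers move at their own pace and stop on an object; the grip force is fixed at half the most. Time passes only in rows, so rows that do not move let the fingers close. It gives the time, the measured TCP pose, the force and the opening at its end, in the units of the state.
- read_state(): the state, without advancing time (a new reading comes with each control period).
- get_image(name): name is "scene" or "top"; returns a dict with "image" (384x512x3 uint8, red, green, blue), "mtx" (3x3 intrinsics, pixels), "extrinsics" (4x4, takes a point from camera to world coordinates). Camera axes: x right, y up, looking along -z (the intrinsics and any distortion apply to the point x, -y, -z); pixel columns grow to the right and rows downward; lengths in mm; the calibration is good to about 2 mm. A picture is of the moment at which its call begins. There is no depth.
- job_done(): hands the job in, once; it reports no verdict.
The state is a dict: "clock": time; "joints": joint angles; "joint_vel": joint speeds; "joint_efforts": joint torques, N m; "position": TCP position; "ee_rot": TCP orientation; "contact_force": force on the tool from outside, world axes, zero at the start; "wrist_torque": the same for the moment, N m; "gripper_width": finger opening in mm.
Only numpy, scipy, OpenCV 4.12 (cv2) and the standard library are available. Lean on these libraries where they do the work, as an engineer would, in place of code of your own. Each camera call takes 0.05 s, during which the arm holds its last target. There are 200 camera calls.

## Working session

There is one attempt and no reset: what is moved stays moved. The work goes in short steps, Python scripts to look and compute and a tool call to move; the robot and the scene stay as the last step left them, time stands still between calls to the robot, and variables do not carry over. Pictures are saved under pics/ and viewed, about 12 in all and at most 16, crops included, and the job is handed in when it is done.

Besides the shell and the picture viewer there is one more tool, called by a JSON object that holds its "fn" and its "kwargs", one argument or row to a line. servo_tool: Moves the arm, as the interface text tells. Its arguments: {"type":"object","properties":{"rows":{"type":"array","items":{"type":"array","items":{"type":"number"}}}},"required":["rows"]}

```bash
mkdir -p pics; python3 - <<'E'
from bench import *
import cv2
print(read_state())
for n in("scene","top"):
    d=get_image(n); print(n,d["mtx"],d["extrinsics"],[k for k in d])
    cv2.imwrite(f"pics/{n}0.png",cv2.resize(d["image"][:,:,::-1],(800,600)))
E
```

```text
{'clock': 0.0, 'joints': array([ 1.49158967e+00,  3.85554870e-01,  6.61480764e-03, -5.16414059e-04,
       -1.19400071e+00, -2.58596700e-01]), 'joint_vel': array([ 0.0003742 , -0.00019651,  0.00128615,  0.00027958, -0.00206975,
       -0.00022538]), 'joint_efforts': array([-8.55871222e-04, -3.92293167e+01,  1.88402599e+01,  4.18611914e+00,
       -4.65885911e-03,  1.26845510e-06]), 'position': array([206.92682266, 589.14910615, 241.21568298]), 'ee_rot': array([ 9.85753376e-01, -1.68193565e-01, -1.42982318e-04,  1.08941190e-03]), 'contact_force': array([ 0.31403191, -0.57240746, -0.18183673]), 'wrist_torque': array([ 0.01259276, -0.02001761, -0.03379603]), 'gripper_width': 85.67569694114992}
scene [[384.88198105   0.         253.2729025 ]
 [  0.         384.88198105 191.13588333]
 [  0.           0.           1.        ]] [[-3.98189826e-01  5.23663588e-01 -7.53140963e-01 -1.93166615e+02]
 [-9.17283535e-01 -2.32664792e-01  3.23199644e-01  4.29061281e+02]
 [-5.98150052e-03  8.19538615e-01  5.72992740e-01  5.94826168e+02]
 [ 0.00000000e+00  0.00000000e+00  0.00000000e+00  1.00000000e+00]] ['image', 'mtx', 'extrinsics']
top [[468.46230124   0.         258.75825641]
 [  0.         468.46230124 198.08111945]
 [  0.           0.           1.        ]] [[ 5.25470894e-02  9.71641240e-01 -2.30547403e-01  2.58753647e+02]
 [-9.98613810e-01  5.18309091e-02 -9.16601212e-03  1.25554655e+02]
 [ 3.04340612e-03  2.30709468e-01  9.73017923e-01  1.27336074e+03]
 [ 0.00000000e+00  0.00000000e+00  0.00000000e+00  1.00000000e+00]] ['image', 'mtx', 'extrinsics']
```

View pics/scene0.png

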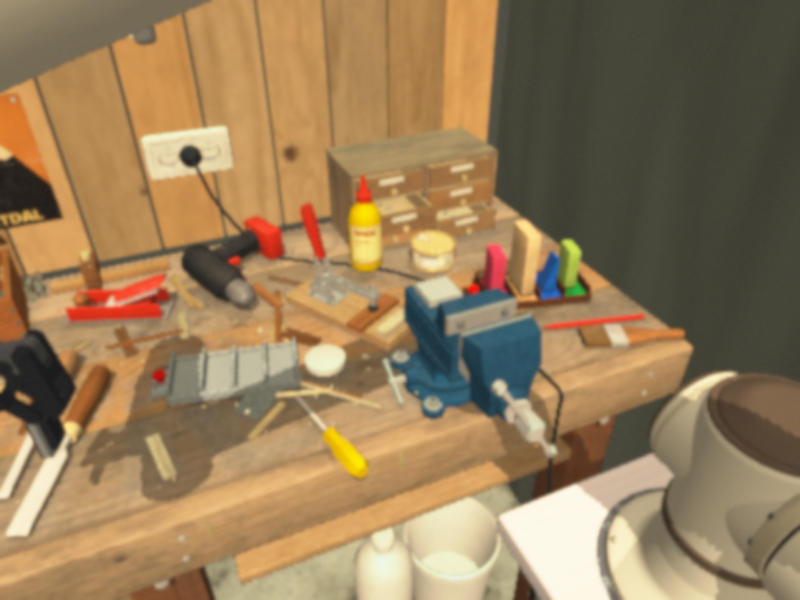

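View pics/top0.png

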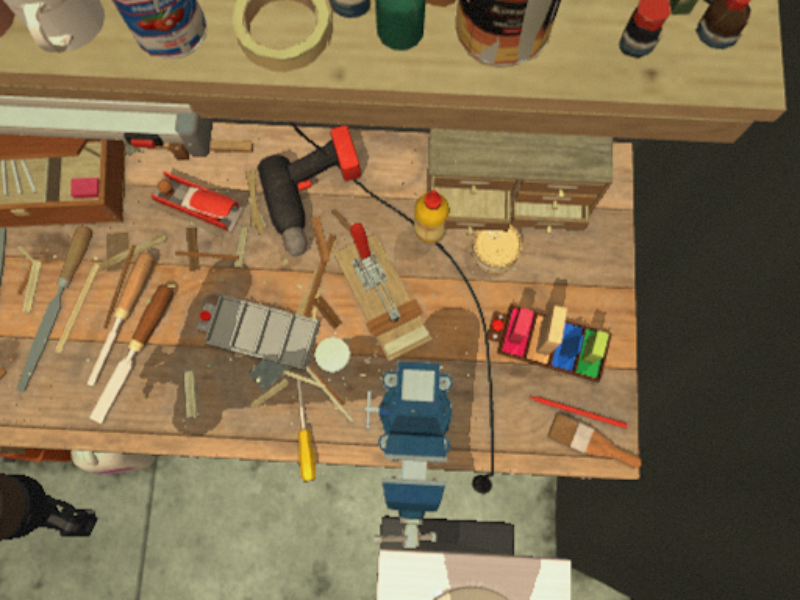

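The brown rack's order from its knob is pink, wood, blue, green. In the top view the knobs are at about (498,325) for brown and (206,315) for grey. I'll zoom in on both racks.

```bash
cat > h.py <<'E'
from bench import *
import cv2, numpy as np
from scipy.spatial.transform import Rotation as Rn
def ray(d,u,v):
    K,E=d["mtx"],d["extrinsics"]
    c=np.linalg.inv(K)@[u,v,1]; c=c*[1,-1,-1]
    return E[:3,3],E[:3,:3]@c
def onz(d,u,v,z):
    o,r=ray(d,u,v); return o+r*(z-o[2])/r[2]
def two(d1,p1,d2,p2):
    o1,r1=ray(d1,*p1);o2,r2=ray(d2,*p2)
    s=np.linalg.lstsq(np.c_[r1,-r2],o2-o1,rcond=None)[0]
    a,b=o1+s[0]*r1,o2+s[1]*r2
    return (a+b)/2,np.linalg.norm(a-b)
def proj(d,P):
    E=d["extrinsics"];c=E[:3,:3].T@(np.asarray(P)-E[:3,3]);c=c*[1,-1,-1];q=d["mtx"]@c;return q[:2]/q[2]
def blobs(im,cond,box,amin=8):
    h=cv2.cvtColor(im,cv2.COLOR_RGB2HSV); m=cv2.inRange(h,cond[0],cond[1])
    k=np.zeros_like(m);x0,y0,x1,y1=box;k[y0:y1,x0:x1]=m[y0:y1,x0:x1]
    n,_,st,ce=cv2.connectedComponentsWithStats(k)
    return [(st[i,4],ce[i].round(1)) for i in range(1,n) if st[i,4]>=amin]
def state():
    s=read_state(); R=Rn.from_quat(s["ee_rot"]).as_matrix()
    return s,R
def to(P,yaw=None):
    """tool-axis shift (cm) and turn (deg) to world TCP P"""
    s,R=state(); print("pos",s["position"].round(1),"t",round(s["clock"],1),"w",round(s["gripper_width"],1))
    print("shift cm",(R.T@(np.array(P)-s["position"])/10).round(2))
E
python3 - <<'E'
from h import *
d={n:get_image(n) for n in("scene","top")}
import pickle;pickle.dump(d,open("d0.pkl","wb"))
def crop(n,x0,y0,w,h): return cv2.resize(d[n]["image"][y0:y0+h,x0:x0+w,::-1],(400,300),interpolation=cv2.INTER_CUBIC)
a=np.vstack([np.hstack([crop("top",305,185,88,66),crop("top",122,178,88,66)]),np.hstack([crop("scene",293,140,88,66),crop("scene",92,200,104,78)])])
cv2.imwrite("pics/c1.png",a)
for n in d:
    im=d[n]["image"]
    print(n,"red",[b for lo,hi in(((0,170,120),(4,255,255)),((176,170,120),(180,255,255))) for b in blobs(im,(lo,hi),(90,130,400,260))])
E
```

```text
scene red [(np.int32(195), array([199.7, 147.1])), (np.int32(336), array([170.5, 151.8])), (np.int32(36), array([149.6, 166.2])), (np.int32(46), array([ 96.4, 180.4])), (np.int32(32), array([303.1, 184.3])), (np.int32(183), array([ 97.2, 195. ])), (np.int32(68), array([377., 206.])), (np.int32(46), array([101.5, 239.9])), (np.int32(258), array([316.6, 172.1]))]
top red [(np.int32(125), array([126.7, 137.4])), (np.int32(150), array([136.8, 132.6])), (np.int32(23), array([276.7, 130.9])), (np.int32(159), array([230.4, 153.3])), (np.int32(32), array([130.8, 201.6])), (np.int32(41), array([318.1, 207.7])), (np.int32(44), array([350.3, 257. ])), (np.int32(204), array([333.6, 208.4]))]
```

View pics/c1.png

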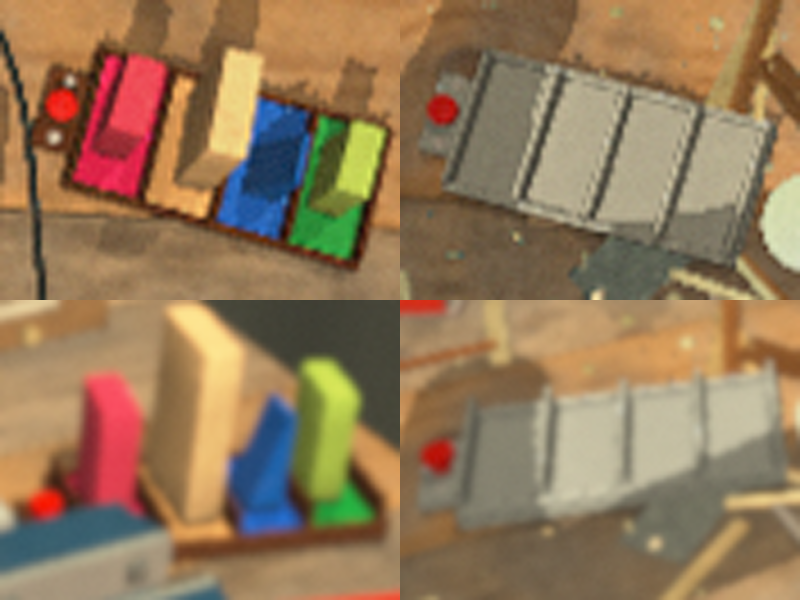

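The crops show that each lit top face separates clearly from its shaded side. I'll get the rack corners by casting onto z=28 and the block tops by colour masks.

```bash
cat >> h.py <<'E'
import pickle
S=0.22
def cpx(x,y,ox,oy,s=S): return ox+(x+.5)*s-.5, oy+(y+.5)*s-.5
E
python3 - <<'E'
from h import *
d=pickle.load(open("d0.pkl","rb"));t,s=d["top"],d["scene"]
print("brown knob",two(t,(318.1,207.7),s,(303.1,184.3)),"grey knob",two(t,(130.8,201.6),s,(101.5,239.9)))
for n,C,(ox,oy) in(("brown",[(100,48),(68,185),(357,268),(390,122)],(305,185)),("grey",[(87,52),(48,188),(335,262),(375,120)],(122,178))):
    P=np.array([onz(t,*cpx(x,y,ox,oy),28) for x,y in C]); print(n,P.round(0)[:,:2].tolist(),"ctr",P.mean(0).round(1))
    yv=(P[0]+P[1]-P[2]-P[3])[:2]/2; print(" len",np.linalg.norm(yv).round(1),"angle of +y",np.degrees(np.arctan2(yv[1],yv[0])).round(1),"wid",np.linalg.norm(P[0]-P[1]).round(1))
h=cv2.cvtColor(t["image"],cv2.COLOR_RGB2HSV)
for nm,(x,y) in dict(pink=(139,85),pinkside=(120,142),pinktile=(100,150),wood=(238,100),woodside=(215,170),woodtile=(170,150),blue=(270,160),blue2=(290,110),green=(362,160),gside=(335,205),gtile=(330,150)).items():
    u,v=cpx(x,y,305,185);print(nm,h[round(v),round(u)])
E
```

```text
brown knob (array([536.30270109, -27.1617787 ,  21.57367512]), np.float64(2.573130995971344)) grey knob (array([527.27941574, 487.3139844 ,  19.06122983]), np.float64(0.42731971581136274))
brown [[572.0, -48.0], [487.0, -30.0], [447.0, -201.0], [536.0, -222.0]] ctr [ 510.4 -125.3   28. ]
 len 176.7 angle of +y 77.5 wid 86.4
grey [[562.0, 462.0], [478.0, 476.0], [443.0, 302.0], [529.0, 285.0]] ctr [502.9 381.1  28. ]
 len 178.6 angle of +y 79.0 wid 85.4
pink [178 169 239]
pinkside [178 181 155]
pinktile [177 178 122]
wood [ 23 115 238]
woodside [ 16 138 168]
woodtile [ 15 158 211]
blue [107 181  89]
blue2 [107 146 155]
green [ 33 150 211]
gside [ 34 150 122]
gtile [ 34 134  78]
```

```bash
python3 - <<'E'
from h import *
d=pickle.load(open("d0.pkl","rb"));t,s=d["top"],d["scene"]
T=[(87,52),(157,70),(229,88),(300,104),(375,120),(48,188),(119,200),(190,217),(260,236),(335,262)]
Q=[(70,105),(145,88),(225,80),(300,75),(370,62)]
for i,a in enumerate(T):
    p=cpx(*a,122,178); o=onz(t,*p,28)[:2].round(1); print(o, end=" ")
    if i<5: m,g=two(t,p,s,cpx(*Q[i],92,200,.26)); print(m.round(1),round(g,1),end="")
    print()
im=cv2.cvtColor(t["image"],cv2.COLOR_RGB2HSV)
for nm,lo,hi,z in(("pink",(170,100,190),(180,255,255),88),("wood",(19,60,205),(28,140,255),123),("green",(28,100,170),(38,255,255),83)):
    m=cv2.inRange(im,lo,hi);k=np.zeros_like(m);k[190:248,320:395]=m[190:248,320:395]
    n,l,st,c=cv2.connectedComponentsWithStats(k); i=1+st[1:,4].argmax()
    P=np.array([onz(t,u,v,z)[:2] for v,u in np.argwhere(l==i)],np.float32)
    r=cv2.minAreaRect(P); print(nm,st[i,4],"rect",np.round(r[0],1),np.round(r[1],1),round(r[2],1),"mean",P.mean(0).round(1))
E
```

```text
[562.  461.8] [564.  464.4  20.2] 1.0
[553.1 418.5] [553.9 420.1  26.1] 2.3
[544.3 374.2] [545.3 375.1  24. ] 0.4
[536.8 330.7] [538.7 331.8  18.6] 0.9
[529.3 285. ] [531.7 287.4  19.3] 2.8
[477.7 475.7] 
[472.7 432.8] 
[464.8 389.8] 
[455.6 347.3] 
[442.5 301.7] 
pink 288 rect [513.8 -51.8] [34.4 79.3] 76.5 mean [513.5 -53.7]
wood 179 rect [ 520.2 -109.9] [19.5 58.5] 80.1 mean [ 520.  -109.9]
green 108 rect [ 500.5 -189. ] [17.8 39.9] 74.8 mean [ 500.2 -188.9]
```

Grey rack: centre about (505,383), +y at about 79°. Next I need closer views of the blue wedge and the pink block.

```bash
python3 - <<'E'
from h import *
d=pickle.load(open("d0.pkl","rb"));t,s=d["top"],d["scene"]
def crop(n,x0,y0,w,h): return cv2.resize(d[n]["image"][y0:y0+h,x0:x0+w,::-1],None,fx=16,fy=16,interpolation=cv2.INTER_CUBIC)
a=crop("top",350,202,25,36);b=crop("scene",338,156,25,36)
o=np.hstack([a,b]); o=cv2.convertScaleAbs(o,alpha=1.5)
cv2.imwrite("pics/c2.png",o)
im=cv2.cvtColor(t["image"],cv2.COLOR_RGB2HSV)
for y in range(195,232,3): print(y,[tuple(im[y,x][1:].tolist()) for x in range(322,345,3)])
E
```

```text
195 [(149, 195), (148, 188), (158, 103), (148, 133), (142, 140), (136, 131), (140, 142), (139, 171)]
198 [(162, 184), (156, 111), (195, 209), (195, 144), (173, 244), (179, 233), (156, 157), (132, 116)]
201 [(169, 95), (164, 42), (211, 242), (174, 85), (177, 238), (170, 238), (182, 233), (188, 84)]
204 [(177, 105), (169, 89), (206, 222), (175, 208), (171, 239), (171, 238), (199, 197), (156, 204)]
207 [(201, 133), (180, 106), (196, 135), (178, 238), (179, 238), (163, 241), (194, 101), (156, 219)]
210 [(167, 93), (205, 216), (167, 90), (177, 241), (171, 239), (170, 240), (198, 67), (155, 211)]
213 [(195, 64), (213, 217), (181, 161), (183, 216), (178, 237), (202, 231), (181, 96), (157, 216)]
216 [(189, 70), (199, 151), (181, 156), (181, 155), (175, 165), (200, 185), (159, 176), (158, 214)]
219 [(177, 125), (218, 225), (215, 177), (189, 136), (215, 223), (186, 96), (157, 200), (160, 211)]
222 [(214, 210), (218, 220), (219, 222), (205, 241), (213, 223), (194, 59), (157, 211), (151, 149)]
225 [(177, 95), (210, 182), (209, 245), (210, 227), (213, 232), (179, 84), (158, 207), (146, 178)]
228 [(149, 185), (154, 139), (189, 97), (186, 85), (179, 131), (160, 186), (160, 212), (151, 231)]
231 [(149, 170), (151, 177), (146, 161), (145, 188), (151, 152), (160, 118), (167, 101), (172, 83)]
```

View pics/c2.png

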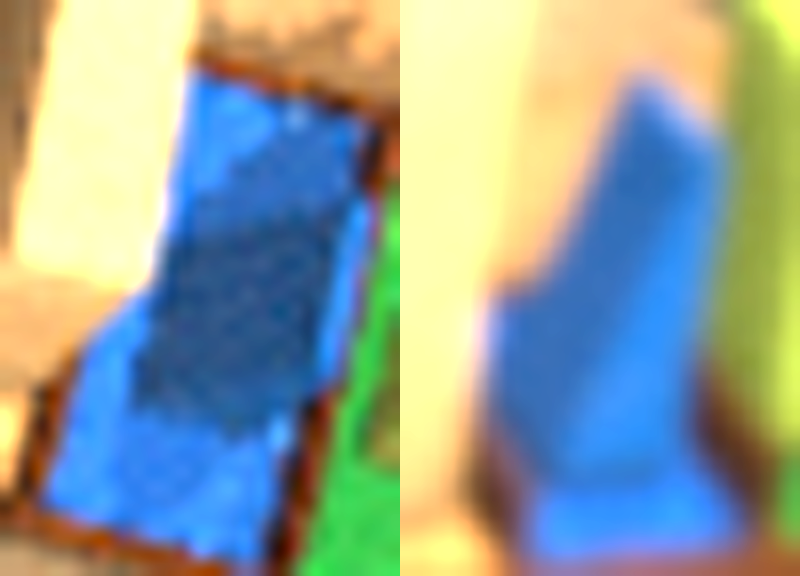

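```bash
python3 - <<'E'
from h import *
d=pickle.load(open("d0.pkl","rb"));t,s=d["top"],d["scene"]
f=onz(s,352.4,160.7,73);n=onz(s,357.7,165.1,73);print("ridge",f.round(1),n.round(1),(f+n)/2,np.linalg.norm(f-n))
a=onz(s,347.4,185.7,11);b=onz(s,356.1,184.4,11);print("foot front",a.round(1),b.round(1),(a+b)/2)
# dark quad in top view: front foot edge
for p in((135,400),(240,435),(160,225),(365,205)):
    u,v=350+p[0]/16,202+p[1]/16; print("top px",onz(t,u,v,12)[:2].round(1),onz(t,u,v,73)[:2].round(1))
im=cv2.cvtColor(t["image"],cv2.COLOR_RGB2HSV)
m=cv2.inRange(im,(170,100,225),(180,187,255));k=np.zeros_like(m);k[190:218,328:345]=m[190:218,328:345]
n_,l,st,c=cv2.connectedComponentsWithStats(k); i=1+st[1:,4].argmax()
P=np.array([onz(t,u,v,88)[:2] for v,u in np.argwhere(l==i)],np.float32)
r=cv2.minAreaRect(P); print("pink",st[i,4],r,P.mean(0))
ang=np.radians(77);y=np.array([np.cos(ang),np.sin(ang)]);x=np.array([y[1],-y[0]])
c=np.array([511,-126.5])
for nm,p in(("pink",P.mean(0)),("wood",[520,-109.9]),("green",[500.3,-189]),("blue",((f+n)/2)[:2])):
    q=np.array(p)-c; print(nm,"rack x,y",(q@x).round(1),(q@y).round(1))
for k_ in(66,22,-22,-66): print(k_,(c+k_*y).round(1))
E
```

```text
ridge [ 515.3 -162.5   73. ] [ 490.8 -161.8   73. ] [ 503.04568113 -162.12985444   73.        ] 24.43633417281774
foot front [ 494.7 -142.3   11. ] [ 490.4 -167.4   11. ] [ 492.51333269 -154.80810981   11.        ]
top px [ 491.1 -138.5] [ 479.9 -125.7]
top px [ 486.  -156.4] [ 475.  -142.7]
top px [ 521.8 -142.7] [ 509.1 -129.7]
top px [ 527.2 -177.8] [ 514.2 -163.1]
pink 123 ((530.232177734375, -61.17280197143555), (19.48424530029297, 42.46925735473633), 73.15534973144531) [530.0185   -61.021206]
pink rack x,y 3.8 68.1
wood rack x,y 5.0 18.2
green rack x,y 3.6 -63.3
blue rack x,y 0.3 -36.5
66 [525.8 -62.2]
22 [ 515.9 -105.1]
-22 [ 506.1 -147.9]
-66 [ 496.2 -190.8]
```

Wood goes first, since it is tall enough to block access to its neighbours. I'll turn the tool, then travel above it.

{"fn": "servo_tool", "kwargs": {
  "rows": [
    [1, 0, 0, 0, 0, 0, 8.06],
    [1, 0, 0, 0, 0, 0, 8.06],
    [1, 0, 0, 0, 0, 0, 8.06],
    [1, 0, 0, 0, 0, 0, 8.06],
    [1, 0, 0, 0, 0, 0, 8.06],
    [1, 0, 0, 0, 0, 0, 8.06],
    [1, 0, 0, 0, 0, 0, 8.06],
    [1, 0, 0, 0, 0, 0, 8.06],
    [1, 0, 0, 0, 0, 0, 8.06],
    [1, 0, 0, 0, 0, 0, 8.06],
    [1, 0, 0, 0, 0, 0, 0]
  ]
}}

```text
clock: 1.3
position: [207.0, 589.5, 242.0]
ee_rot: [-0.643, 0.766, -0.0, -0.0]
contact_force: [-0.4, 0.5, 0.5]
gripper_width: 85.6
```

{"fn": "servo_tool", "kwargs": {
  "rows": [
    [1, 3.18, -2.15, 0, 0, 0, 0],
    [1, 3.18, -2.15, 0, 0, 0, 0],
    [1, 3.18, -2.15, 0, 0, 0, 0],
    [1, 3.18, -2.15, 0, 0, 0, 0],
    [1, 3.18, -2.15, 0, 0, 0, 0],
    [1, 3.18, -2.15, 0, 0, 0, 0],
    [1, 3.18, -2.15, 0, 0, 0, 0],
    [1, 3.18, -2.15, 0, 0, 0, 0],
    [1, 3.18, -2.15, 0, 0, 0, 0],
    [1, 3.18, -2.15, 0, 0, 0, 0]
  ]
}}

```text
clock: 2.3
position: [364.2, 237.8, 242.5]
ee_rot: [-0.645, 0.765, 0.0, 0.0]
contact_force: [0.7, 1.4, 0.6]
gripper_width: 85.4
```

{"fn": "servo_tool", "kwargs": {
  "rows": [
    [1, 3.18, -2.15, 0, 0, 0, 0],
    [1, 3.18, -2.15, 0, 0, 0, 0],
    [1, 3.18, -2.15, 0, 0, 0, 0],
    [1, 3.18, -2.15, 0, 0, 0, 0],
    [1, 3.18, -2.15, 0, 0, 0, 0],
    [1, 3.18, -2.15, 0, 0, 0, 0],
    [1, 3.18, -2.15, 0, 0, 0, 0],
    [1, 3.18, -2.15, 0, 0, 0, 0],
    [1, 3.18, -2.15, 0, 0, 0, 0],
    [1, 3.18, -2.15, 0, 0, 0, 0],
    [1, 0, 0, 0, 0, 0, 0],
    [1, 0, 0, 0, 0, 0, 0]
  ]
}}

```text
clock: 3.5
position: [520.5, -111.8, 241.8]
ee_rot: [-0.643, 0.766, 0.0, -0.0]
contact_force: [0.7, 0.3, 0.3]
gripper_width: 85.3
```

```bash
python3 - <<'E'
from h import *
s,R=state();print(s["joints"].round(2),"tooly",np.degrees(np.arctan2(R[1,1],R[0,1])))
to([520,-110,92])
d=get_image("top");cv2.imwrite("pics/t1.png",cv2.resize(d["image"][140:290,280:480,::-1],(800,600),interpolation=cv2.INTER_CUBIC))
E
```

```text
[ 0.09  0.23 -0.22 -0.   -1.12 -0.27] tooly 170.05425268987472
pos [ 520.5 -111.8  241.8] t 3.5 w 85.3
shift cm [-0.17  0.06 14.98]
```

{"fn": "servo_tool", "kwargs": {
  "rows": [
    [1, -0.17, 0.06, 2, 0, 0, 0],
    [1, 0, 0, 2.5, 0, 0, 0],
    [1, 0, 0, 2.5, 0, 0, 0],
    [1, 0, 0, 2, 0, 0, 0],
    [1, 0, 0, 2, 0, 0, 0],
    [1, 0, 0, 2, 0, 0, 0],
    [1, 0, 0, 2, 0, 0, 0],
    [1, 0, 0, 0, 0, 0, 0]
  ]
}}

```text
clock: 4.35
position: [518.2, -108.1, 90.3]
ee_rot: [-0.644, 0.765, 0.002, -0.002]
contact_force: [-0.8, -0.1, -0.1]
gripper_width: 85.6
```

{"fn": "servo_tool", "kwargs": {
  "rows": [
    [0, 0, 0, 0, 0, 0, 0],
    [0, 0, 0, 0, 0, 0, 0],
    [0, 0, 0, 0, 0, 0, 0],
    [0, 0, 0, 0, 0, 0, 0],
    [0, 0, 0, 0, 0, 0, 0],
    [0, 0, 0, 0, 0, 0, 0],
    [0, 0, 0, 0, 0, 0, 0],
    [0, 0, 0, 0, 0, 0, 0]
  ]
}}

```text
clock: 5.15
position: [521.0, -109.1, 93.9]
ee_rot: [-0.643, 0.766, -0.001, 0.001]
contact_force: [-2.0, 2.2, 6.5]
gripper_width: 59.3
```

```bash
python3 - <<'E'
from h import *
s,R=state();print(s["contact_force"],s["wrist_torque"],s["gripper_width"],s["position"])
t=get_image("top");q=get_image("scene")
a=cv2.resize(t["image"][190:250,310:400,::-1],(400,300));b=cv2.resize(q["image"][130:205,293:393,::-1],(400,300))
cv2.imwrite("pics/t2.png",np.hstack([a,b]))
E
```

```text
[-2.04279669  2.2477596   6.46010721] [0.77674372 0.6129328  0.0559133 ] 59.253445450093295 [ 520.988712   -109.0648719    93.89283378]
```

View pics/t2.png

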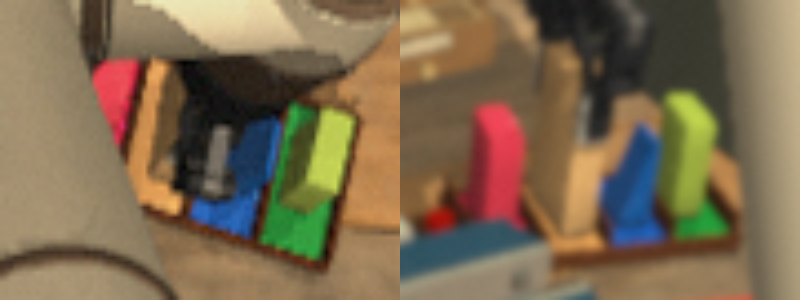

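Wood is gripped at 59.3 mm wide. Next is lift and carry, keeping the foot above 200 mm.

{"fn": "servo_tool", "kwargs": {
  "rows": [
    [0, 0, 0, -1, 0, 0, 0],
    [0, 0, 0, -2, 0, 0, 0],
    [0, 0, 0, -2.5, 0, 0, 0],
    [0, 0, 0, -2.5, 0, 0, 0],
    [0, 0, 0, -2.5, 0, 0, 0],
    [0, 0, 0, -2.5, 0, 0, 0],
    [0, 0, 0, -2.5, 0, 0, 0],
    [0, 0, 0, -2.5, 0, 0, 0],
    [0, 0, 0, -2, 0, 0, 0],
    [0, 0, 0, 0, 0, 0, 0]
  ]
}}

```text
clock: 6.25
position: [521.7, -109.6, 296.1]
ee_rot: [-0.643, 0.766, -0.003, 0.003]
contact_force: [-0.2, -0.3, -0.8]
gripper_width: 59.7
```

{"fn": "servo_tool", "kwargs": {
  "rows": [
    [0, -1.5, 0.3, 0, 0, 0, 1.2],
    [0, -2.8, 0.6, 0, 0, 0, 0],
    [0, -2.8, 0.6, 0, 0, 0, 0],
    [0, -2.8, 0.6, 0, 0, 0, 0],
    [0, -2.8, 0.6, 0, 0, 0, 0],
    [0, -2.8, 0.6, 0, 0, 0, 0],
    [0, -2.8, 0.6, 0, 0, 0, 0],
    [0, -2.8, 0.6, 0, 0, 0, 0],
    [0, -2.8, 0.6, 0, 0, 0, 0]
  ]
}}

```text
clock: 7.15
position: [515.5, 136.0, 291.3]
ee_rot: [-0.635, 0.773, 0.0, -0.001]
contact_force: [0.3, -1.1, -1.3]
gripper_width: 59.2
```

{"fn": "servo_tool", "kwargs": {
  "rows": [
    [0, -2.8, 0.6, 0, 0, 0, 0],
    [0, -2.8, 0.6, 0, 0, 0, 0],
    [0, -2.8, 0.6, 0, 0, 0, 0],
    [0, -2.8, 0.6, 0, 0, 0, 0],
    [0, -2.8, 0.6, 0, 0, 0, 0],
    [0, -2.8, 0.6, 0, 0, 0, 0],
    [0, -2.8, 0.6, 0, 0, 0, 0],
    [0, -1.5, 0.5, 0, 0, 0, 0],
    [0, 0, 0, 0, 0, 0, 0],
    [0, 0, 0, 0, 0, 0, 0]
  ]
}}

```text
clock: 8.15
position: [510.6, 350.6, 291.6]
ee_rot: [-0.635, 0.772, -0.0, -0.001]
contact_force: [0.8, -1.2, -0.4]
gripper_width: 59.2
```

```bash
python3 - <<'E'
from h import *
s,R=state();print(s["joints"].round(2),"tooly",np.degrees(np.arctan2(R[1,1],R[0,1])),s["contact_force"],s["wrist_torque"])
to([500.2,359,100])
t=get_image("top");q=get_image("scene")
pickle.dump({"top":t,"scene":q},open("d1.pkl","wb"))
a=cv2.resize(t["image"][170:245,290:390,::-1],(400,300));b=cv2.resize(q["image"][140:290,60:260,::-1],(400,300))
c=cv2.resize(q["image"][130:205,293:393,::-1],(400,300));e=cv2.resize(t["image"][140:290,80:280,::-1],(400,300))
cv2.imwrite("pics/t3.png",np.vstack([np.hstack([a,c]),np.hstack([e,b])]))
E
```

```text
[ 0.86  0.35  0.08 -0.   -1.3  -1.06] tooly 168.85456654399553 [ 0.76904899 -1.1609027  -0.35064348] [-0.06329462  0.00086085  0.03509649]
pos [510.6 350.6 291.6] t 8.2 w 59.2
shift cm [-0.65  1.16 19.16]
```

View pics/t3.png

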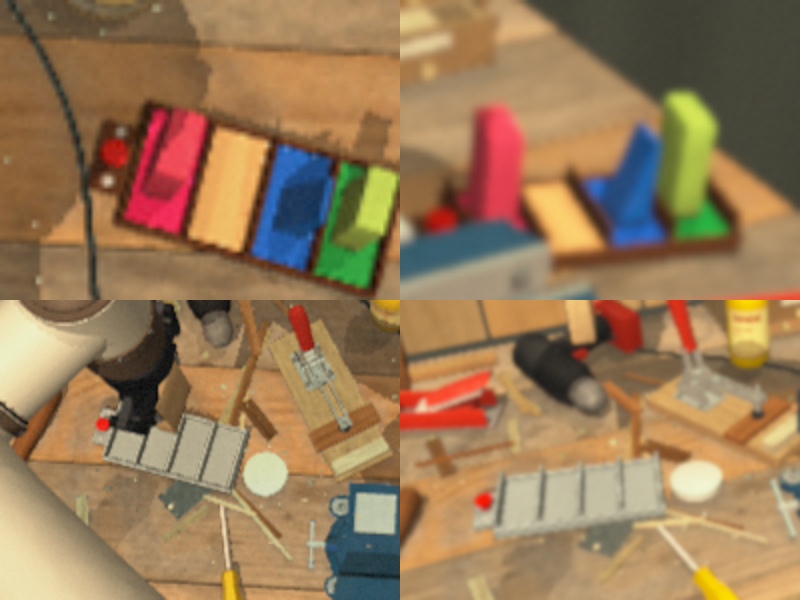

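{"fn": "servo_tool", "kwargs": {
  "rows": [
    [0, -0.3, 0.6, 0, 0, 0, 0],
    [0, -0.35, 0.56, 0, 0, 0, 0],
    [0, 0, 0, 2, 0, 0, 0],
    [0, 0, 0, 2.5, 0, 0, 0],
    [0, 0, 0, 2.5, 0, 0, 0],
    [0, 0, 0, 2.5, 0, 0, 0],
    [0, 0, 0, 2.5, 0, 0, 0],
    [0, 0, 0, 1.5, 0, 0, 0],
    [0, 0, 0, 1, 0, 0, 0],
    [0, 0, 0, 0.5, 0, 0, 0],
    [0, 0, 0, 0, 0, 0, 0],
    [0, 0, 0, 0, 0, 0, 0]
  ]
}}

```text
clock: 9.45
position: [501.3, 360.2, 143.3]
ee_rot: [-0.635, 0.772, 0.0, 0.001]
contact_force: [-0.1, -0.0, -0.1]
gripper_width: 59.2
```

```bash
python3 - <<'E'
from h import *
s,R=state();print(s["contact_force"])
to([500.2,359,98])
t=get_image("top");q=get_image("scene")
a=cv2.resize(t["image"][160:250,100:220,::-1],(400,300));b=cv2.resize(q["image"][190:280,80:200,::-1],(400,300))
cv2.imwrite("pics/t4.png",np.hstack([a,b]))
d=pickle.load(open("d1.pkl","rb"))
for n in("top",):
    im=cv2.cvtColor(d[n]["image"],cv2.COLOR_RGB2HSV)
    m=cv2.inRange(im,(10,90,200),(25,175,255));k=np.zeros_like(m);k[195:235,335:360]=m[195:235,335:360]
    k=cv2.morphologyEx(k,cv2.MORPH_OPEN,np.ones((3,3)))
    nn,l,st,c=cv2.connectedComponentsWithStats(k);i=1+st[1:,4].argmax();print(st[i],c[i])
    P=np.array([onz(d[n],u,v,12)[:2] for v,u in np.argwhere(l==i)],np.float32);print(cv2.minAreaRect(P),P.mean(0))
E
```

```text
[-0.05402553 -0.03075424 -0.06358638]
pos [501.3 360.2 143.3] t 9.4 w 59.2
shift cm [0.15 0.09 4.53]
[338 203  18  29 367] [346.56675749 216.9400545 ]
((517.4263305664062, -105.78227233886719), (35.74208068847656, 78.97149658203125), 77.07395935058594) [ 517.45264 -105.85843]
```

View pics/t4.png

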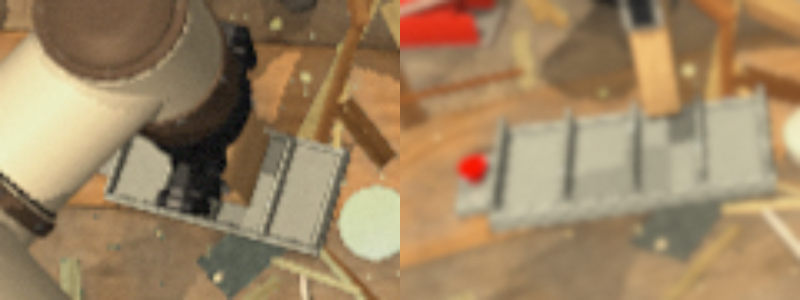

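Wood hangs over the third slot from the knob, as intended. Lowering it.

{"fn": "servo_tool", "kwargs": {
  "rows": [
    [0, 0.15, 0.09, 1, 0, 0, 0],
    [0, 0, 0, 1, 0, 0, 0],
    [0, 0, 0, 1, 0, 0, 0],
    [0, 0, 0, 0.8, 0, 0, 0],
    [0, 0, 0, 0.4, 0, 0, 0],
    [0, 0, 0, 0.2, 0, 0, 0],
    [0, 0, 0, 0, 0, 0, 0],
    [0, 0, 0, 0, 0, 0, 0]
  ]
}}

```text
clock: 10.35
position: [499.9, 358.7, 98.7]
ee_rot: [-0.635, 0.772, 0.0, 0.0]
contact_force: [-0.8, 0.1, -1.0]
gripper_width: 59.1
```

{"fn": "servo_tool", "kwargs": {
  "rows": [
    [0, 0, 0, 0.1, 0, 0, 0],
    [0, 0, 0, 0.1, 0, 0, 0],
    [0, 0, 0, 0.1, 0, 0, 0],
    [0, 0, 0, 0.1, 0, 0, 0],
    [0, 0, 0, 0, 0, 0, 0]
  ]
}}

```text
clock: 10.85
position: [499.6, 358.4, 94.1]
ee_rot: [-0.635, 0.772, -0.0, -0.0]
contact_force: [-0.8, -0.1, -0.5]
gripper_width: 59.3
```

{"fn": "servo_tool", "kwargs": {
  "rows": [
    [0, 0, 0, 0.1, 0, 0, 0],
    [0, 0, 0, 0.1, 0, 0, 0],
    [0, 0, 0, 0, 0, 0, 0]
  ]
}}

```text
clock: 11.15
position: [499.6, 358.4, 92.1]
ee_rot: [-0.635, 0.772, -0.0, -0.0]
contact_force: [-0.2, 0.5, -0.9]
gripper_width: 59.4
```

{"fn": "servo_tool", "kwargs": {
  "rows": [
    [0, 0, 0, 0.1, 0, 0, 0],
    [0, 0, 0, 0.1, 0, 0, 0],
    [0, 0, 0, 0, 0, 0, 0]
  ]
}}

```text
clock: 11.45
position: [499.7, 358.6, 91.0]
ee_rot: [-0.635, 0.772, -0.0, 0.0]
contact_force: [-1.0, -0.6, 3.7]
gripper_width: 59.3
```

Contact at TCP z=91, so the brown tiles add 3 mm. Releasing and retreating, then looking.

{"fn": "servo_tool", "kwargs": {
  "rows": [
    [0.8, 0, 0, 0, 0, 0, 0],
    [0.9, 0, 0, 0, 0, 0, 0],
    [1, 0, 0, 0, 0, 0, 0],
    [1, 0, 0, 0, 0, 0, 0],
    [1, 0, 0, -0.5, 0, 0, 0],
    [1, 0, 0, -1.5, 0, 0, 0],
    [1, 0, 0, -2.5, 0, 0, 0],
    [1, 0, 0, -4, 0, 0, 0],
    [1, 0, 0, -4, 0, 0, 0],
    [1, 0, 0, -4, 0, 0, 0],
    [1, 0, 0, 0, 0, 0, 0]
  ]
}}

```text
clock: 12.55
position: [502.2, 360.3, 263.2]
ee_rot: [-0.635, 0.772, 0.0, 0.007]
contact_force: [-0.4, -0.2, 0.1]
gripper_width: 85.4
```

{"fn": "servo_tool", "kwargs": {
  "rows": [
    [1, 2, 0, 0, 0, 0, 0],
    [1, 3.5, -0.9, 0, 0, 0, 0],
    [1, 3.5, -0.9, 0, 0, 0, 0],
    [1, 3.5, -0.9, 0, 0, 0, 0],
    [1, 3.5, -0.9, 0, 0, 0, 0],
    [1, 3.5, -0.9, 0, 0, 0, 0],
    [1, 3.5, -0.9, 0, 0, 0, 0],
    [1, 3.5, -0.9, 0, 0, 0, 0],
    [1, 0, 0, 0, 0, 0, 0],
    [1, 0, 0, 0, 0, 0, 0]
  ]
}}

```text
clock: 13.55
position: [510.2, 85.6, 255.4]
ee_rot: [-0.634, 0.773, -0.0, 0.0]
contact_force: [-0.0, -0.2, -1.0]
gripper_width: 85.4
```

```bash
python3 - <<'E'
from h import *
to([505,-158,60])
t=get_image("top");q=get_image("scene")
pickle.dump({"top":t,"scene":q},open("d2.pkl","wb"))
a=cv2.resize(t["image"][160:250,100:220,::-1],(400,300));b=cv2.resize(q["image"][190:280,80:200,::-1],(400,300))
cv2.imwrite("pics/t5.png",np.hstack([a,b]))
E
```

```text
pos [510.2  85.6 255.4] t 13.6 w 85.4
shift cm [24.   -4.24 19.54]
```

View pics/t5.png

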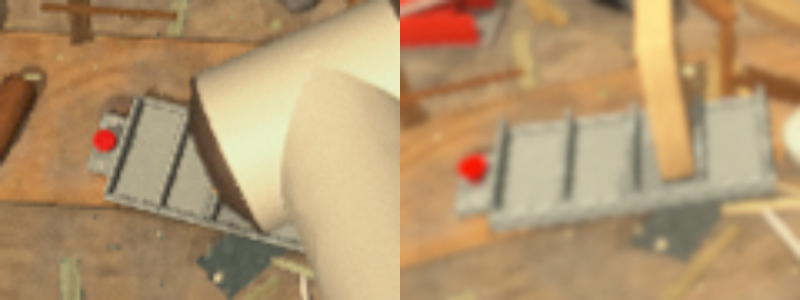

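Wood stands upright in the third slot. For the wedge I'll grip with the tool tilted 15° so the gripper body clears the wood when placing.

{"fn": "servo_tool", "kwargs": {
  "rows": [
    [1, 2.4, -0.4, 0, 0, 0, 1.35],
    [1, 3, -0.5, 0, 0, 0, 0],
    [1, 3, -0.5, 0, 0, 0, 0],
    [1, 3, -0.5, 0, 0, 0, 0],
    [1, 3, -0.5, 0, 0, 0, 0],
    [1, 3, -0.5, 1, 0, 0, 0],
    [1, 3, -0.5, 2, 0, 0, 0],
    [1, 2.5, -0.5, 2.5, 0, 0, 0],
    [1, 1, 0, 2.5, 0, 0, 0],
    [1, 0, 0, 2.5, 0, 7.5, 0],
    [1, 0, 0, 0, 0, 7.5, 0],
    [1, 0, 0, 0, 0, 0, 0]
  ]
}}

```text
clock: 14.85
position: [496.6, -153.5, 148.3]
ee_rot: [-0.623, 0.771, -0.082, -0.105]
contact_force: [-0.2, -0.6, -0.2]
gripper_width: 85.8
```

```bash
python3 - <<'E'
from h import *
s,R=state();print(R.round(3).tolist())
to([502.8,-156.3,52.3])
E
```

```text
[[-0.202, -0.978, -0.06], [-0.943, 0.21, -0.256], [0.263, 0.005, -0.965]]
pos [ 496.6 -153.5  148.3] t 14.8 w 85.8
shift cm [-2.38 -0.71  9.3 ]
```

{"fn": "servo_tool", "kwargs": {
  "rows": [
    [1, -0.3, -0.35, 1.3, 0, 0, 0],
    [1, -0.3, -0.36, 1.3, 0, 0, 0],
    [1, -0.4, 0, 1.5, 0, 0, 0],
    [1, -0.4, 0, 1.5, 0, 0, 0],
    [1, -0.4, 0, 1.5, 0, 0, 0],
    [1, -0.33, 0, 1.2, 0, 0, 0],
    [1, -0.25, 0, 1, 0, 0, 0],
    [1, 0, 0, 0, 0, 0, 0],
    [1, 0, 0, 0, 0, 0, 0]
  ]
}}

```text
clock: 15.75
position: [504.4, -157.9, 54.7]
ee_rot: [-0.621, 0.773, -0.082, -0.101]
contact_force: [0.0, -0.6, -0.0]
gripper_width: 85.6
```

```bash
python3 - <<'E'
from h import *
to([502.8,-156.3,52.3])
t=get_image("top");q=get_image("scene")
a=cv2.resize(t["image"][190:250,310:400,::-1],(400,300));b=cv2.resize(q["image"][130:205,293:393,::-1],(400,300))
cv2.imwrite("pics/t6.png",np.hstack([a,b]))
E
```

```text
pos [ 504.4 -157.9   54.7] t 15.8 w 85.6
shift cm [-0.18  0.19  0.2 ]
```

View pics/t6.png

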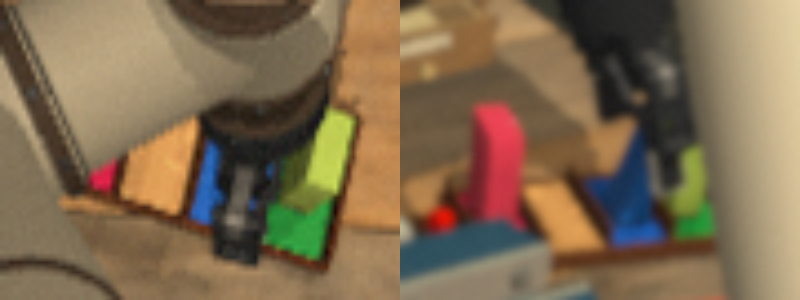

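{"fn": "servo_tool", "kwargs": {
  "rows": [
    [1, -0.18, 0.19, 0.2, 0, 0, 0],
    [1, 0, 0, 0, 0, 0, 0],
    [0, 0, 0, 0, 0, 0, 0],
    [0, 0, 0, 0, 0, 0, 0],
    [0, 0, 0, 0, 0, 0, 0],
    [0, 0, 0, 0, 0, 0, 0],
    [0, 0, 0, 0, 0, 0, 0],
    [0, 0, 0, 0, 0, 0, 0],
    [0, 0, 0, 0, 0, 0, 0],
    [0, 0, 0, 0, 0, 0, 0],
    [0, 0, 0, 0, 0, 0, 0]
  ]
}}

```text
clock: 16.95
position: [502.3, -156.6, 52.1]
ee_rot: [-0.621, 0.773, -0.082, -0.102]
contact_force: [-0.7, -0.4, 2.8]
gripper_width: 28.9
```

{"fn": "servo_tool", "kwargs": {
  "rows": [
    [0, 0.26, 0, -0.97, 0, 0, 0],
    [0, 0.5, 0, -2, 0, 0, 0],
    [0, 0.65, 0, -2.4, 0, 0, 0],
    [0, 0.65, 0, -2.4, 0, 0, 0],
    [0, 0.65, 0, -2.4, 0, 0, 0],
    [0, 0.65, 0, -2.4, 0, 0, 0],
    [0, 0.65, 0, -2.4, 0, 0, 0],
    [0, 0.65, 0, -2.4, 0, 0, 0],
    [0, 0.65, 0, -2.4, 0, 0, 0],
    [0, 0, 0, 0, 0, 0, 0],
    [0, 0, 0, 0, 0, 0, 0]
  ]
}}

```text
clock: 18.05
position: [501.9, -156.3, 256.8]
ee_rot: [-0.62, 0.773, -0.081, -0.101]
contact_force: [-0.8, 0.7, -0.8]
gripper_width: 28.7
```

```bash
python3 - <<'E'
from h import *
s,R=state();to([502.8,-156.3,52.3]);print(R.round(3).tolist())
t=get_image("top");q=get_image("scene")
a=cv2.resize(t["image"][170:260,290:410,::-1],(400,300));b=cv2.resize(q["image"][80:205,250:417,::-1],(400,300))
cv2.imwrite("pics/t7.png",np.hstack([a,b]))
E
```

```text
pos [ 501.9 -156.3  256.8] t 18.1 w 28.7
shift cm [-5.29 -0.07 19.76]
[[-0.21, -0.976, -0.055], [-0.943, 0.217, -0.251], [0.257, -0.001, -0.966]]
```

View pics/t7.png

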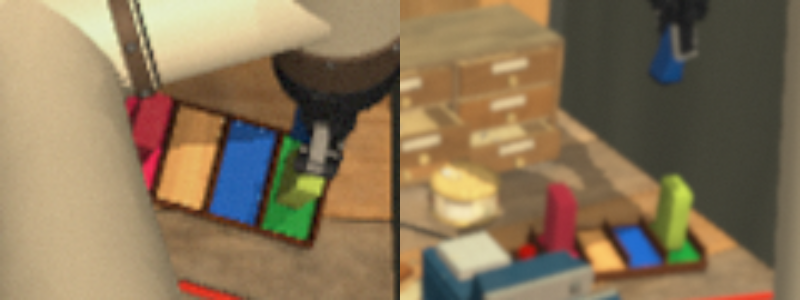

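The wedge is held upright with its slot empty. Carrying it to the grey rack.

{"fn": "servo_tool", "kwargs": {
  "rows": [
    [0, -1.4, 0.3, -0.37, 0.36, 0, -1.35],
    [0, -2.7, 0.58, -0.72, 0, 0, 0],
    [0, -2.7, 0.58, -0.72, 0, 0, 0],
    [0, -2.7, 0.58, -0.72, 0, 0, 0],
    [0, -2.7, 0.58, -0.72, 0, 0, 0],
    [0, -2.7, 0.58, -0.72, 0, 0, 0],
    [0, -2.7, 0.58, -0.72, 0, 0, 0],
    [0, -2.7, 0.58, -0.72, 0, 0, 0],
    [0, -2.7, 0.58, -0.72, 0, 0, 0],
    [0, -2.7, 0.58, -0.72, 0, 0, 0],
    [0, -2.7, 0.58, -0.72, 0, 0, 0]
  ]
}}

```text
clock: 19.25
position: [498.6, 144.5, 254.9]
ee_rot: [-0.63, 0.765, -0.083, -0.102]
contact_force: [0.5, 0.5, -0.6]
gripper_width: 28.7
```

{"fn": "servo_tool", "kwargs": {
  "rows": [
    [0, -2.7, 0.58, -0.72, 0, 0, 0],
    [0, -2.7, 0.58, -0.72, 0, 0, 0],
    [0, -2.7, 0.58, -0.72, 0, 0, 0],
    [0, -2.7, 0.58, -0.72, 0, 0, 0],
    [0, -2.7, 0.58, -0.72, 0, 0, 0],
    [0, -2.7, 0.58, -0.72, 0, 0, 0],
    [0, -2.7, 0.58, -0.72, 0, 0, 0],
    [0, -2.7, 0.58, -0.72, 0, 0, 0],
    [0, -2.1, 0.5, -0.5, 0, 0, 0],
    [0, 0, 0, 0, 0, 0, 0],
    [0, 0, 0, 0, 0, 0, 0]
  ]
}}

```text
clock: 20.35
position: [495.6, 393.9, 253.5]
ee_rot: [-0.63, 0.765, -0.083, -0.103]
contact_force: [-0.0, 0.0, 0.7]
gripper_width: 28.9
```

```bash
python3 - <<'E'
from h import *
s,R=state();print(R.round(3).tolist(),s["joints"].round(2))
to([509,403.2,90]);to([509,403.2,52])
t=get_image("top");q=get_image("scene");pickle.dump({"top":t,"scene":q},open("d3.pkl","wb"))
E
```

```text
[[-0.185, -0.981, -0.052], [-0.947, 0.192, -0.257], [0.262, 0.002, -0.965]] [ 0.97  0.5   0.16  0.1  -1.47 -1.19]
pos [495.6 393.9 253.5] t 20.4 w 28.9
shift cm [-5.41 -1.17 15.48]
pos [495.6 393.9 253.5] t 20.4 w 28.9
shift cm [-6.41 -1.17 19.14]
```

{"fn": "servo_tool", "kwargs": {
  "rows": [
    [0, -0.56, -0.58, -0.15, 0, 0, 0],
    [0, -0.57, -0.58, -0.16, 0, 0, 0],
    [0, -0.42, 0, 1.56, 0, 0, 0],
    [0, -0.53, 0, 1.95, 0, 0, 0],
    [0, -0.53, 0, 1.95, 0, 0, 0],
    [0, -0.53, 0, 1.95, 0, 0, 0],
    [0, -0.53, 0, 1.95, 0, 0, 0],
    [0, -0.53, 0, 1.95, 0, 0, 0],
    [0, -0.53, 0, 1.95, 0, 0, 0],
    [0, -0.53, 0, 1.95, 0, 0, 0],
    [0, 0, 0, 0, 0, 0, 0],
    [0, 0, 0, 0, 0, 0, 0]
  ]
}}

```text
clock: 21.65
position: [510.6, 403.8, 98.0]
ee_rot: [-0.63, 0.766, -0.083, -0.101]
contact_force: [-0.1, -0.2, 0.6]
gripper_width: 29.0
```

```bash
python3 - <<'E'
from h import *
s,R=state();print(s["contact_force"])
to([509,403.2,52])
t=get_image("top");q=get_image("scene");pickle.dump({"top":t,"scene":q},open("d3.pkl","wb"))
a=cv2.resize(t["image"][160:250,100:220,::-1],(400,300));b=cv2.resize(q["image"][190:280,80:200,::-1],(400,300))
cv2.imwrite("pics/t8.png",np.hstack([a,b]))
E
```

```text
[-0.08147575 -0.19720891  0.61284676]
pos [510.6 403.8  98. ] t 21.6 w 29.0
shift cm [-1.11  0.15  4.47]
```

View pics/t8.png

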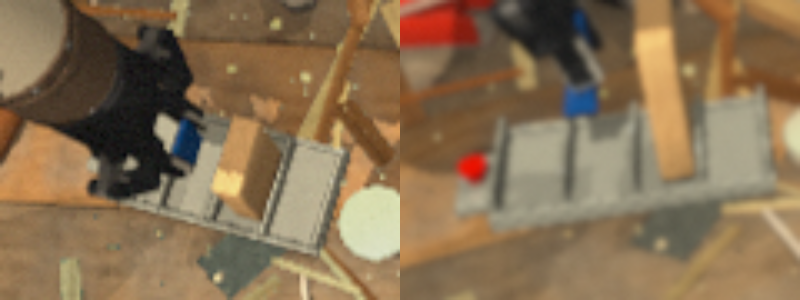

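```bash
python3 - <<'E'
from h import *
d=pickle.load(open("d3.pkl","rb"));q=d["scene"]
h=cv2.cvtColor(q["image"],cv2.COLOR_RGB2HSV);m=cv2.inRange(h,(100,150,60),(118,255,255))
print([ (v,np.flatnonzero(m[v,120:150])+120) for v in range(214,227)])
a=np.radians(78.8);y=np.array([np.cos(a),np.sin(a)]);x=np.array([y[1],-y[0]]);c=np.array([505,383])
P=onz(q,134.6,223.6,59)[:2];print(P,(P-c)@x,(P-c)@y)
# wood top / foot check
t=d["top"];P=onz(q,80+278*.3,190+178*.3,10)[:2];print("wood front foot",(P-c)@x,(P-c)@y)
for yy in(-44,0,44):
    for xx in(41,-41):
        W=np.r_[c+xx*x+yy*y,28];print(yy,xx,((proj(q,W)-[80,190])/.3).round(0)+[400,0],((proj(t,W)-[100,160])/.3).round(0))
E
```

```text
[(214, array([], dtype=int64)), (215, array([], dtype=int64)), (216, array([], dtype=int64)), (217, array([136, 137])), (218, array([131, 132, 133, 134, 135, 136, 137])), (219, array([130, 131, 132, 133, 134, 135, 136, 137])), (220, array([130, 131, 132, 133, 134, 135, 136, 137, 138])), (221, array([130, 131, 132, 133, 134, 135, 136, 137, 138])), (222, array([130, 131, 132, 133, 134, 135, 136, 137, 138])), (223, array([130, 131, 132, 133, 134, 135, 136, 137])), (224, array([], dtype=int64)), (225, array([], dtype=int64)), (226, array([], dtype=int64))]
[502.89646408 411.70177487] -7.638345022665163 27.746575087910607
wood front foot -29.854621307290227 -26.53978046980653
-44 41 [697.  88.] [291. 135.]
-44 -41 [702. 165.] [262. 231.]
0 41 [633.  97.] [239. 122.]
0 -41 [633. 175.] [210. 218.]
44 41 [568. 106.] [188. 109.]
44 -41 [563. 185.] [158. 205.]
```

Divider projections match the picture, and wood sits at y≈-26. Shifting the wedge 3 mm and lowering it.

{"fn": "servo_tool", "kwargs": {
  "rows": [
    [0, 0.33, 0.16, 0.09, 0, 0, 0],
    [0, -0.26, 0, 0.97, 0, 0, 0],
    [0, -0.26, 0, 0.97, 0, 0, 0],
    [0, -0.26, 0, 0.97, 0, 0, 0],
    [0, -0.21, 0, 0.77, 0, 0, 0],
    [0, -0.1, 0, 0.39, 0, 0, 0],
    [0, -0.05, 0, 0.19, 0, 0, 0],
    [0, 0, 0, 0, 0, 0, 0],
    [0, 0, 0, 0, 0, 0, 0]
  ]
}}

```text
clock: 22.65
position: [507.8, 400.9, 54.0]
ee_rot: [-0.63, 0.766, -0.083, -0.1]
contact_force: [0.2, -0.5, -0.5]
gripper_width: 28.7
```

{"fn": "servo_tool", "kwargs": {
  "rows": [
    [0, -0.03, 0, 0.1, 0, 0, 0],
    [0, -0.03, 0, 0.1, 0, 0, 0],
    [0, -0.03, 0, 0.1, 0, 0, 0],
    [0, 0, 0, 0, 0, 0, 0]
  ]
}}

```text
clock: 23.05
position: [507.6, 400.7, 50.5]
ee_rot: [-0.63, 0.766, -0.083, -0.101]
contact_force: [0.5, 0.2, -0.3]
gripper_width: 28.5
```

{"fn": "servo_tool", "kwargs": {
  "rows": [
    [0, -0.03, 0, 0.1, 0, 0, 0],
    [0, 0, 0, 0, 0, 0, 0]
  ]
}}

```text
clock: 23.25
position: [507.6, 400.8, 49.4]
ee_rot: [-0.63, 0.766, -0.083, -0.101]
contact_force: [-1.3, -0.4, -0.4]
gripper_width: 28.9
```

{"fn": "servo_tool", "kwargs": {
  "rows": [
    [0, -0.02, 0, 0.08, 0, 0, 0],
    [0, -0.02, 0, 0.06, 0, 0, 0],
    [0, 0, 0, 0, 0, 0, 0]
  ]
}}

```text
clock: 23.55
position: [507.7, 400.9, 49.1]
ee_rot: [-0.63, 0.766, -0.083, -0.101]
contact_force: [-2.5, -0.1, 4.6]
gripper_width: 29.3
```

Contact. Opening, lifting straight up and looking.

{"fn": "servo_tool", "kwargs": {
  "rows": [
    [0.6, 0, 0, 0, 0, 0, 0],
    [0.8, 0, 0, 0, 0, 0, 0],
    [1, 0, 0, 0, 0, 0, 0],
    [1, 0, 0, 0, 0, 0, 0],
    [1, 0.26, 0, -0.97, 0, 0, 0],
    [1, 0.5, 0, -1.9, 0, 0, 0],
    [1, 0.8, 0, -2.9, 0, 0, 0],
    [1, 1, 0, -3.8, 0, 0, 0],
    [1, 1, 0, -3.8, 0, 0, 0],
    [1, 1, 0, -3.8, 0, -7.5, 0],
    [1, 0, 0, -2, 0, -7.5, 0],
    [1, 0, 0, 0, 0, 0, 0]
  ]
}}

```text
clock: 24.75
position: [509.6, 403.3, 253.4]
ee_rot: [-0.635, 0.773, 0.001, 0.007]
contact_force: [0.3, -0.8, 0.8]
gripper_width: 85.5
```

{"fn": "servo_tool", "kwargs": {
  "rows": [
    [1, 2, 0, 0, 0, 0, 0],
    [1, 3.5, -0.7, 0, 0, 0, 0],
    [1, 3.5, -0.7, 0, 0, 0, 0],
    [1, 3.5, -0.7, 0, 0, 0, 0],
    [1, 3.5, -0.7, 0, 0, 0, 0],
    [1, 3.5, -0.7, 0, 0, 0, 0],
    [1, 3.5, -0.7, 0, 0, 0, 0],
    [1, 3.5, -0.7, 0, 0, 0, 0],
    [1, 0, 0, 0, 0, 0, 0],
    [1, 0, 0, 0, 0, 0, 0]
  ]
}}

```text
clock: 25.75
position: [505.2, 133.7, 245.5]
ee_rot: [-0.635, 0.773, -0.0, -0.0]
contact_force: [-0.1, -0.2, 0.4]
gripper_width: 85.6
```

```bash
python3 - <<'E'
from h import *
s,R=state();print(R.round(3).tolist())
to([530,-61,150])
t=get_image("top");q=get_image("scene")
pickle.dump({"top":t,"scene":q},open("d4.pkl","wb"))
a=cv2.resize(t["image"][160:250,100:220,::-1],(400,300));b=cv2.resize(q["image"][190:280,80:200,::-1],(400,300))
cv2.imwrite("pics/t9.png",np.hstack([a,b]))
im=cv2.cvtColor(t["image"],cv2.COLOR_RGB2HSV)
for nm,lo,hi,z,b in(("pink",(170,100,225),(180,187,255),91,(328,190,345,218)),("green",(28,100,170),(38,255,255),86,(365,190,395,248))):
    m=cv2.inRange(im,lo,hi);k=np.zeros_like(m);k[b[1]:b[3],b[0]:b[2]]=m[b[1]:b[3],b[0]:b[2]]
    n,l,st,c=cv2.connectedComponentsWithStats(k)
    if n<2: print(nm,"none");continue
    i=1+st[1:,4].argmax()
    P=np.array([onz(t,u,v,z)[:2] for v,u in np.argwhere(l==i)],np.float32)
    r=cv2.minAreaRect(P); print(nm,st[i,4],np.round(r[0],1),np.round(r[1],1),r[2],P.mean(0))
E
```

```text
[[-0.194, -0.981, -0.001], [-0.981, 0.194, -0.001], [0.001, 0.001, -1.0]]
pos [505.2 133.7 245.5] t 25.8 w 85.6
shift cm [18.61 -6.22  9.56]
pink none
green 106 [ 500.  -188.3] [17.3 39.8] 75.99903869628906 [ 499.94583 -188.16084]
```

View pics/t9.png

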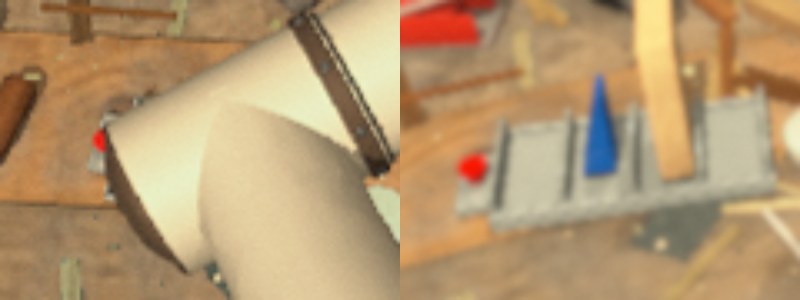

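The wedge stands upright in the second slot. Pink is next, gripped high with a 10° tilt the other way.

{"fn": "servo_tool", "kwargs": {
  "rows": [
    [1, 2.4, -0.8, 0, 0, 0, 2.85],
    [1, 3.2, -1.0, 0, 0, 0, 0],
    [1, 3.2, -1.0, 0, 0, 0, 0],
    [1, 3.2, -1.0, 0, 0, 0, 0],
    [1, 3.2, -1.0, 1, 0, 0, 0],
    [1, 2.5, -1.0, 2.5, 0, 0, 0],
    [1, 0.8, -0.5, 2.5, 0, 0, 0],
    [1, 0, 0, 2.5, 0, -5, 0],
    [1, 0, 0, 1, 0, -5, 0],
    [1, 0, 0, 0, 0, 0, 0],
    [1, 0, 0, 0, 0, 0, 0]
  ]
}}

```text
clock: 26.95
position: [523.9, -59.3, 150.7]
ee_rot: [-0.614, 0.785, 0.053, 0.068]
contact_force: [0.0, 0.1, -0.1]
gripper_width: 85.0
```

```bash
python3 - <<'E'
from h import *
s,R=state();print(R.round(3).tolist())
to([529.6,-59.1,s["position"][2]]);to([529.6,-59.1,70])
E
```

```text
[[-0.237, -0.971, 0.041], [-0.956, 0.241, 0.167], [-0.172, -0.0, -0.985]]
pos [523.9 -59.3 150.7] t 26.9 w 85.0
shift cm [-0.16 -0.54  0.03]
pos [523.9 -59.3 150.7] t 26.9 w 85.0
shift cm [ 1.23 -0.54  7.97]
```

{"fn": "servo_tool", "kwargs": {
  "rows": [
    [1, -0.16, -0.54, 0, 0, 0, 0],
    [1, 0.17, 0, 0.97, 0, 0, 0],
    [1, 0.26, 0, 1.5, 0, 0, 0],
    [1, 0.26, 0, 1.5, 0, 0, 0],
    [1, 0.26, 0, 1.5, 0, 0, 0],
    [1, 0.26, 0, 1.5, 0, 0, 0],
    [1, 0.18, 0, 1, 0, 0, 0],
    [1, 0, 0, 0, 0, 0, 0]
  ]
}}

```text
clock: 27.75
position: [528.0, -58.7, 68.4]
ee_rot: [-0.614, 0.785, 0.055, 0.067]
contact_force: [-0.0, -0.9, -0.7]
gripper_width: 85.6
```

{"fn": "servo_tool", "kwargs": {
  "rows": [
    [1, 0, 0, 0, 0, 0, 0],
    [0, 0, 0, 0, 0, 0, 0],
    [0, 0, 0, 0, 0, 0, 0],
    [0, 0, 0, 0, 0, 0, 0],
    [0, 0, 0, 0, 0, 0, 0],
    [0, 0, 0, 0, 0, 0, 0],
    [0, 0, 0, 0, 0, 0, 0],
    [0, 0, 0, 0, 0, 0, 0],
    [0, 0, 0, 0, 0, 0, 0],
    [0, 0, 0, 0, 0, 0, 0]
  ]
}}

```text
clock: 28.75
position: [529.6, -59.2, 70.9]
ee_rot: [-0.614, 0.785, 0.053, 0.069]
contact_force: [0.1, 0.3, 6.2]
gripper_width: 44.1
```

```bash
python3 - <<'E'
from h import *
to([529.6,-59.1,70])
t=get_image("top");q=get_image("scene")
a=cv2.resize(t["image"][180:240,300:380,::-1],(400,300));b=cv2.resize(q["image"][130:205,273:373,::-1],(400,300))
cv2.imwrite("pics/t10.png",np.hstack([a,b]))
E
```

```text
pos [529.6 -59.2  70.9] t 28.8 w 44.1
shift cm [0.01 0.   0.09]
```

View pics/t10.png

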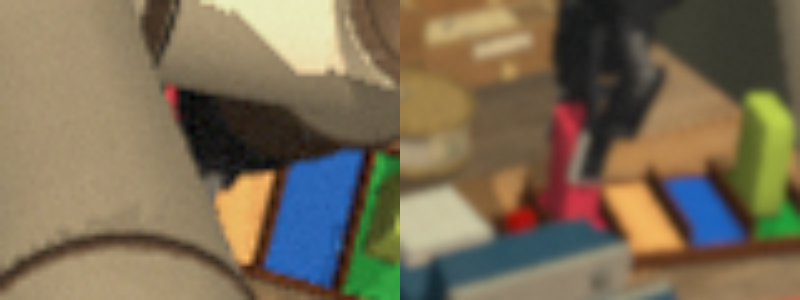

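{"fn": "servo_tool", "kwargs": {
  "rows": [
    [0, -0.17, 0, -0.98, 0, 0, 0],
    [0, -0.34, 0, -1.97, 0, 0, 0],
    [0, -0.43, 0, -2.46, 0, 0, 0],
    [0, -0.43, 0, -2.46, 0, 0, 0],
    [0, -0.43, 0, -2.46, 0, 0, 0],
    [0, -0.43, 0, -2.46, 0, 0, 0],
    [0, -0.43, 0, -2.46, 0, 0, 0],
    [0, -0.43, 0, -2.46, 0, 0, 0],
    [0, -0.26, 0, -1.5, 0, 0, 0],
    [0, 0, 0, 0, -0.47, 0, -2.71],
    [0, 0, 0, 0, 0, 0, 0]
  ]
}}

```text
clock: 29.95
position: [528.5, -59.4, 265.3]
ee_rot: [-0.632, 0.77, 0.055, 0.068]
contact_force: [-0.2, 0.4, -1.5]
gripper_width: 44.4
```

{"fn": "servo_tool", "kwargs": {
  "rows": [
    [0, -1.3, 0.4, 0.22, 0, 0, 0],
    [0, -2.55, 0.79, 0.45, 0, 0, 0],
    [0, -2.55, 0.79, 0.45, 0, 0, 0],
    [0, -2.55, 0.79, 0.45, 0, 0, 0],
    [0, -2.55, 0.79, 0.45, 0, 0, 0],
    [0, -2.55, 0.79, 0.45, 0, 0, 0],
    [0, -2.55, 0.79, 0.45, 0, 0, 0],
    [0, -2.55, 0.79, 0.45, 0, 0, 0],
    [0, -2.55, 0.79, 0.45, 0, 0, 0],
    [0, -2.55, 0.79, 0.45, 0, 0, 0],
    [0, -2.55, 0.79, 0.45, 0, 0, 0],
    [0, -2.55, 0.79, 0.45, 0, 0, 0]
  ]
}}

```text
clock: 31.15
position: [496.3, 252.0, 264.2]
ee_rot: [-0.632, 0.77, 0.056, 0.066]
contact_force: [0.4, -0.6, -1.6]
gripper_width: 44.3
```

{"fn": "servo_tool", "kwargs": {
  "rows": [
    [0, -2.55, 0.79, 0.45, 0, 0, 0],
    [0, -2.55, 0.79, 0.45, 0, 0, 0],
    [0, -1.3, 0.4, 0.22, 0, 0, 0],
    [0, 0, 0, 0, 0, 0, 0],
    [0, 0, 0, 0, 0, 0, 0]
  ]
}}

```text
clock: 31.65
position: [490.2, 317.9, 264.6]
ee_rot: [-0.632, 0.77, 0.055, 0.067]
contact_force: [0.4, -0.3, -1.0]
gripper_width: 43.8
```

```bash
python3 - <<'E'
from h import *
s,R=state();print(R.round(3).tolist(),s["joints"].round(2))
to([492.2,318.3,s["position"][2]]);to([492.2,318.3,110])
E
```

```text
[[-0.191, -0.981, 0.033], [-0.966, 0.194, 0.169], [-0.172, 0.001, -0.985]] [ 0.8   0.25 -0.11 -0.11 -1.08 -0.95]
pos [490.2 317.9 264.6] t 31.6 w 43.8
shift cm [-0.08 -0.19  0.01]
pos [490.2 317.9 264.6] t 31.6 w 43.8
shift cm [ 2.59 -0.2  15.24]
```

{"fn": "servo_tool", "kwargs": {
  "rows": [
    [0, -0.08, -0.19, 0.01, 0, 0, 0],
    [0, 0.17, 0, 0.98, 0, 0, 0],
    [0, 0.34, 0, 1.97, 0, 0, 0],
    [0, 0.34, 0, 1.97, 0, 0, 0],
    [0, 0.34, 0, 1.97, 0, 0, 0],
    [0, 0.34, 0, 1.97, 0, 0, 0],
    [0, 0.34, 0, 1.97, 0, 0, 0],
    [0, 0.34, 0, 1.97, 0, 0, 0],
    [0, 0.26, 0, 1.48, 0, 0, 0],
    [0, 0, 0, 0, 0, 0, 0],
    [0, 0, 0, 0, 0, 0, 0]
  ]
}}

```text
clock: 32.75
position: [493.2, 318.5, 120.1]
ee_rot: [-0.632, 0.77, 0.055, 0.067]
contact_force: [0.2, -0.1, -0.7]
gripper_width: 44.4
```

```bash
cat >> h.py <<'E'
def foot(col,box,z):
    lo,hi=dict(pink=((170,110,60),(180,255,255)),green=((28,90,60),(42,255,255)),blue=((100,150,60),(118,255,255)))[col]
    q=get_image("scene");m=cv2.inRange(cv2.cvtColor(q["image"],cv2.COLOR_RGB2HSV),lo,hi)
    k=np.zeros_like(m);k[box[1]:box[3],box[0]:box[2]]=m[box[1]:box[3],box[0]:box[2]]
    n,l,st,c=cv2.connectedComponentsWithStats(k);i=1+st[1:,4].argmax()
    vb=st[i,1]+st[i,3]-1; a=np.radians(78.8);y=np.array([np.cos(a),np.sin(a)]);x=np.array([y[1],-y[0]])
    for v in (st[i,1]+2,vb-4,vb-2,vb-1,vb):
        us=np.flatnonzero(l[v]==i); P=onz(q,us.mean(),v+.5,z)[:2]-[505,383]; print(v,us.min(),us.max(),"rack xy at z",(P@x).round(1),(P@y).round(1))
E
python3 - <<'E'
from h import *
s,R=state();to([492.2,318.3,75]); z=s["position"][2]-58; print("foot z",z)
foot("pink",(140,150,220,270),z)
E
```

```text
pos [493.2 318.5 120.1] t 32.8 w 44.4
shift cm [0.82 0.09 4.44]
foot z 62.12025056128674
207 173 181 rack xy at z 26.2 -65.6
215 175 182 rack xy at z -4.2 -67.3
217 175 181 rack xy at z -11.1 -65.8
218 175 181 rack xy at z -14.6 -65.6
219 177 178 rack xy at z -17.9 -64.4
```

{"fn": "servo_tool", "kwargs": {
  "rows": [
    [0, 0.17, 0.09, 0.98, 0, 0, 0],
    [0, 0.17, 0, 0.98, 0, 0, 0],
    [0, 0.17, 0, 0.98, 0, 0, 0],
    [0, 0.17, 0, 0.98, 0, 0, 0],
    [0, 0.12, 0, 0.66, 0, 0, 0],
    [0, 0, 0, 0, 0, 0, 0],
    [0, 0, 0, 0, 0, 0, 0]
  ]
}}

```text
clock: 33.5
position: [492.1, 319.3, 73.5]
ee_rot: [-0.632, 0.77, 0.055, 0.067]
contact_force: [0.1, 0.3, -0.5]
gripper_width: 44.2
```

{"fn": "servo_tool", "kwargs": {
  "rows": [
    [0, 0.02, 0, 0.1, 0, 0, 0],
    [0, 0.02, 0, 0.1, 0, 0, 0],
    [0, 0.02, 0, 0.1, 0, 0, 0],
    [0, 0.02, 0, 0.1, 0, 0, 0],
    [0, 0.01, 0, 0.05, 0, 0, 0],
    [0, 0, 0, 0, 0, 0, 0]
  ]
}}

```text
clock: 34.1
position: [492.0, 319.1, 69.1]
ee_rot: [-0.632, 0.77, 0.055, 0.067]
contact_force: [-0.7, -0.7, -1.2]
gripper_width: 43.9
```

{"fn": "servo_tool", "kwargs": {
  "rows": [
    [0, 0.02, 0, 0.1, 0, 0, 0],
    [0, 0.01, 0, 0.05, 0, 0, 0],
    [0, 0, 0, 0, 0, 0, 0]
  ]
}}

```text
clock: 34.4
position: [492.1, 319.2, 67.9]
ee_rot: [-0.632, 0.77, 0.055, 0.068]
contact_force: [-0.8, 0.5, 1.8]
gripper_width: 44.0
```

{"fn": "servo_tool", "kwargs": {
  "rows": [
    [0.7, 0, 0, 0, 0, 0, 0],
    [0.8, 0, 0, 0, 0, 0, 0],
    [1, 0, 0, 0, 0, 0, 0],
    [1, 0, 0, 0, 0, 0, 0],
    [1, -0.17, 0, -0.98, 0, 0, 0],
    [1, -0.34, 0, -1.97, 0, 0, 0],
    [1, -0.52, 0, -2.95, 0, 0, 0],
    [1, -0.69, 0, -3.94, 0, 0, 0],
    [1, -0.69, 0, -3.94, 0, 0, 0],
    [1, -0.69, 0, -3.94, 0, 5, 0],
    [1, 0, 0, -1.5, 0, 5, 0],
    [1, 0, 0, 0, 0, 0, 0]
  ]
}}

```text
clock: 35.6
position: [492.9, 319.6, 266.1]
ee_rot: [-0.635, 0.772, -0.0, 0.003]
contact_force: [-0.0, -0.5, -0.7]
gripper_width: 85.2
```

{"fn": "servo_tool", "kwargs": {
  "rows": [
    [1, 2, -0.4, 0, 0, 0, 3.3],
    [1, 3.5, -0.7, 0, 0, 0, 0],
    [1, 3.5, -0.7, 0, 0, 0, 0],
    [1, 3.5, -0.7, 0, 0, 0, 0],
    [1, 3.5, -0.7, 0, 0, 0, 0],
    [1, 3.5, -0.7, 0, 0, 0, 0],
    [1, 3.5, -0.7, 0, 0, 0, 0],
    [1, 3.5, -0.7, 0, 0, 0, 0],
    [1, 3.5, -0.7, 0, 0, 0, 0],
    [1, 3.5, -0.7, 0, 0, 0, 0],
    [1, 0, 0, 0, 0, 0, 0],
    [1, 0, 0, 0, 0, 0, 0]
  ]
}}

```text
clock: 36.8
position: [473.0, -24.3, 261.9]
ee_rot: [-0.611, 0.791, 0.0, -0.0]
contact_force: [0.6, 0.5, -0.1]
gripper_width: 85.3
```

```bash
python3 - <<'E'
from h import *
s,R=state();print(R.round(3).tolist());to([500,-188.2,120])
q=get_image("scene")
cv2.imwrite("pics/t11.png",cv2.resize(q["image"][160:280,80:240,::-1],(600,450)))
E
```

```text
[[-0.253, -0.968, -0.001], [-0.968, 0.253, 0.001], [-0.001, 0.001, -1.0]]
pos [473.  -24.3 261.9] t 36.8 w 85.3
shift cm [15.18 -6.76 14.18]
```

View pics/t11.png

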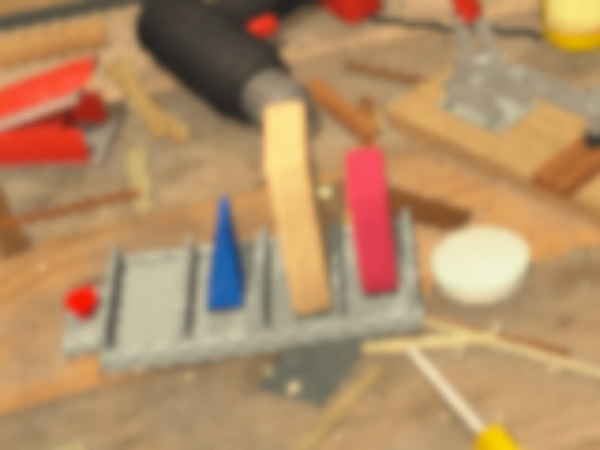

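All three stand in the right slots. Green is next.

{"fn": "servo_tool", "kwargs": {
  "rows": [
    [1, 1.5, -0.9, 0, 0, 0, 0],
    [1, 2.5, -1.2, 0, 0, 0, 0],
    [1, 2.5, -1.2, 1, 0, 0, 0],
    [1, 2.5, -1.2, 2, 0, 0, 0],
    [1, 2.5, -1.2, 2.5, 0, 0, 0],
    [1, 2.5, -1.06, 2.5, 0, 0, 0],
    [1, 1.18, 0, 2.5, 0, 0, 0],
    [1, 0, 0, 2.5, 0, 0, 0],
    [1, 0, 0, 1.18, 0, 0, 0],
    [1, 0, 0, 0, 0, 0, 0],
    [1, 0, 0, 0, 0, 0, 0]
  ]
}}

```text
clock: 37.95
position: [502.2, -186.8, 121.4]
ee_rot: [-0.613, 0.79, -0.001, 0.0]
contact_force: [-0.3, 0.1, 0.6]
gripper_width: 85.3
```

```bash
python3 - <<'E'
from h import *
to([500,-188.2,58])
E
```

```text
pos [ 502.2 -186.8  121.4] t 38.0 w 85.3
shift cm [0.19 0.19 6.34]
```

{"fn": "servo_tool", "kwargs": {
  "rows": [
    [1, 0.19, 0.19, 0.8, 0, 0, 0],
    [1, 0, 0, 1.2, 0, 0, 0],
    [1, 0, 0, 1.2, 0, 0, 0],
    [1, 0, 0, 1.2, 0, 0, 0],
    [1, 0, 0, 1.1, 0, 0, 0],
    [1, 0, 0, 0.8, 0, 0, 0],
    [1, 0, 0, 0, 0, 0, 0],
    [1, 0, 0, 0, 0, 0, 0]
  ]
}}

```text
clock: 38.75
position: [499.1, -188.8, 57.5]
ee_rot: [-0.612, 0.791, -0.0, -0.0]
contact_force: [-0.5, 1.1, 1.1]
gripper_width: 85.2
```

{"fn": "servo_tool", "kwargs": {
  "rows": [
    [0, 0, 0, 0, 0, 0, 0],
    [0, 0, 0, 0, 0, 0, 0],
    [0, 0, 0, 0, 0, 0, 0],
    [0, 0, 0, 0, 0, 0, 0],
    [0, 0, 0, 0, 0, 0, 0],
    [0, 0, 0, 0, 0, 0, 0],
    [0, 0, 0, 0, 0, 0, 0],
    [0, 0, 0, 0, 0, 0, 0],
    [0, 0, 0, 0, 0, 0, 0],
    [0, 0, 0, 0, 0, 0, 0]
  ]
}}

```text
clock: 39.75
position: [499.3, -188.8, 58.3]
ee_rot: [-0.612, 0.791, -0.0, 0.0]
contact_force: [-0.5, 0.9, 5.5]
gripper_width: 41.4
```

{"fn": "servo_tool", "kwargs": {
  "rows": [
    [0, 0, 0, -1, 0, 0, 0],
    [0, 0, 0, -2, 0, 0, 0],
    [0, 0, 0, -2.5, 0, 0, 0],
    [0, 0, 0, -2.5, 0, 0, 0],
    [0, 0, 0, -2.5, 0, 0, 0],
    [0, 0, 0, -2.5, 0, 0, 0],
    [0, 0, 0, -2.5, 0, 0, 0],
    [0, 0, 0, -2.5, 0, 0, 0],
    [0, 0, 0, -2, 0, 0, 0],
    [0, 0, 0, 0, 0, 0, -3.4],
    [0, 0, 0, 0, 0, 0, 0]
  ]
}}

```text
clock: 40.85
position: [498.6, -188.6, 258.2]
ee_rot: [-0.635, 0.772, -0.0, 0.001]
contact_force: [-0.4, 0.1, -0.9]
gripper_width: 41.1
```

{"fn": "servo_tool", "kwargs": {
  "rows": [
    [0, -1.5, 0.25, 0, 0, 0, 0],
    [0, -2.85, 0.48, 0, 0, 0, 0],
    [0, -2.85, 0.48, 0, 0, 0, 0],
    [0, -2.85, 0.48, 0, 0, 0, 0],
    [0, -2.85, 0.48, 0, 0, 0, 0],
    [0, -2.85, 0.48, 0, 0, 0, 0],
    [0, -2.85, 0.48, 0, 0, 0, 0],
    [0, -2.85, 0.48, 0, 0, 0, 0],
    [0, -2.85, 0.48, 0, 0, 0, 0],
    [0, -2.85, 0.48, 0, 0, 0, 0],
    [0, -2.85, 0.48, 0, 0, 0, 0],
    [0, -2.85, 0.48, 0, 0, 0, 0]
  ]
}}

```text
clock: 42.05
position: [507.1, 145.2, 256.8]
ee_rot: [-0.635, 0.773, 0.0, -0.001]
contact_force: [-0.2, -1.3, -1.0]
gripper_width: 41.6
```

{"fn": "servo_tool", "kwargs": {
  "rows": [
    [0, -2.85, 0.48, 0, 0, 0, 0],
    [0, -2.85, 0.48, 0, 0, 0, 0],
    [0, -2.85, 0.48, 0, 0, 0, 0],
    [0, -2.85, 0.48, 0, 0, 0, 0],
    [0, -2.85, 0.48, 0, 0, 0, 0],
    [0, -2.85, 0.48, 0, 0, 0, 0],
    [0, -2.85, 0.48, 0, 0, 0, 0],
    [0, -2.85, 0.48, 0, 0, 0, 0],
    [0, -2.85, 0.48, 0, 0, 0, 0],
    [0, -2.2, 0.48, 0, 0, 0, 0],
    [0, 0, 0, 0, 0, 0, 0],
    [0, 0, 0, 0, 0, 0, 0]
  ]
}}

```text
clock: 43.25
position: [513.9, 426.7, 256.2]
ee_rot: [-0.635, 0.772, -0.0, -0.001]
contact_force: [-0.5, -0.2, -1.3]
gripper_width: 41.4
```

```bash
python3 - <<'E'
from h import *
s,R=state();print(R.round(3).tolist(),s["contact_force"]);to([517.8,447.7,105])
E
```

```text
[[-0.193, -0.981, -0.002], [-0.981, 0.193, -0.002], [0.003, 0.002, -1.0]] [-0.50775898 -0.22702839 -1.3052198 ]
pos [513.9 426.7 256.2] t 43.2 w 41.4
shift cm [-2.18 -0.   15.11]
```

{"fn": "servo_tool", "kwargs": {
  "rows": [
    [0, -1.1, 0, 0, 0, 0, 0],
    [0, -1.08, 0, 0, 0, 0, 0],
    [0, 0, 0, 1.5, 0, 0, 0],
    [0, 0, 0, 2.2, 0, 0, 0],
    [0, 0, 0, 2.2, 0, 0, 0],
    [0, 0, 0, 2.2, 0, 0, 0],
    [0, 0, 0, 2.2, 0, 0, 0],
    [0, 0, 0, 2.2, 0, 0, 0],
    [0, 0, 0, 1.6, 0, 0, 0],
    [0, 0, 0, 1, 0, 0, 0],
    [0, 0, 0, 0, 0, 0, 0],
    [0, 0, 0, 0, 0, 0, 0]
  ]
}}

```text
clock: 44.45
position: [519.2, 448.6, 107.4]
ee_rot: [-0.635, 0.772, -0.0, 0.001]
contact_force: [-0.5, -0.2, -0.6]
gripper_width: 41.1
```

```bash
python3 - <<'E'
from h import *
s,R=state();to([517.8,447.7,60]);z=s["position"][2]-45.3;print("foot z",z)
foot("green",(90,150,150,270),z)
E
```

```text
pos [519.2 448.6 107.4] t 44.5 w 41.1
shift cm [0.12 0.13 4.74]
foot z 62.053871343531895
192 112 115 rack xy at z 120.3 81.0
224 109 119 rack xy at z -4.9 70.4
226 110 119 rack xy at z -12.1 68.9
227 110 118 rack xy at z -15.3 69.7
228 111 112 rack xy at z -17.5 74.6
```

{"fn": "servo_tool", "kwargs": {
  "rows": [
    [0, 0.25, 0.13, 1, 0, 0, 0],
    [0, 0, 0, 1.2, 0, 0, 0],
    [0, 0, 0, 1.2, 0, 0, 0],
    [0, 0, 0, 0.8, 0, 0, 0],
    [0, 0, 0, 0.3, 0, 0, 0],
    [0, 0, 0, 0, 0, 0, 0],
    [0, 0, 0, 0, 0, 0, 0]
  ]
}}

```text
clock: 45.2
position: [517.2, 446.2, 61.9]
ee_rot: [-0.635, 0.772, -0.0, 0.0]
contact_force: [0.6, -0.0, -0.2]
gripper_width: 41.3
```

{"fn": "servo_tool", "kwargs": {
  "rows": [
    [0, 0, 0, 0.1, 0, 0, 0],
    [0, 0, 0, 0.1, 0, 0, 0],
    [0, 0, 0, 0.1, 0, 0, 0],
    [0, 0, 0, 0.1, 0, 0, 0],
    [0, 0, 0, 0, 0, 0, 0]
  ]
}}

```text
clock: 45.7
position: [516.8, 445.9, 57.5]
ee_rot: [-0.635, 0.772, -0.0, -0.0]
contact_force: [0.4, 0.3, -0.5]
gripper_width: 41.7
```

{"fn": "servo_tool", "kwargs": {
  "rows": [
    [0, 0, 0, 0.1, 0, 0, 0],
    [0, 0, 0, 0.05, 0, 0, 0],
    [0, 0, 0, 0, 0, 0, 0]
  ]
}}

```text
clock: 46.0
position: [516.9, 445.9, 56.0]
ee_rot: [-0.635, 0.772, -0.0, -0.0]
contact_force: [-0.3, 0.2, -0.7]
gripper_width: 41.2
```

{"fn": "servo_tool", "kwargs": {
  "rows": [
    [0, 0, 0, 0.07, 0, 0, 0],
    [0, 0, 0, 0, 0, 0, 0]
  ]
}}

```text
clock: 46.2
position: [516.9, 445.9, 55.4]
ee_rot: [-0.635, 0.772, -0.0, -0.0]
contact_force: [0.0, 0.4, -0.8]
gripper_width: 41.4
```

{"fn": "servo_tool", "kwargs": {
  "rows": [
    [0, 0, 0, 0.04, 0, 0, 0],
    [0, 0, 0, 0, 0, 0, 0]
  ]
}}

```text
clock: 46.4
position: [516.9, 446.0, 55.3]
ee_rot: [-0.635, 0.772, -0.0, 0.0]
contact_force: [-0.2, -1.1, 0.7]
gripper_width: 41.4
```

{"fn": "servo_tool", "kwargs": {
  "rows": [
    [0.7, 0, 0, 0, 0, 0, 0],
    [0.8, 0, 0, 0, 0, 0, 0],
    [1, 0, 0, 0, 0, 0, 0],
    [1, 0, 0, 0, 0, 0, 0],
    [1, 0, 0, -1, 0, 0, 0],
    [1, 0, 0, -2, 0, 0, 0],
    [1, 0, 0, -3, 0, 0, 0],
    [1, 0, 0, -4, 0, 0, 0],
    [1, 0, 0, -4, 0, 0, 0],
    [1, 0, 0, -4, 0, 0, 0],
    [1, 0, 0, 0, 0, 0, 0]
  ]
}}

```text
clock: 47.5
position: [519.4, 448.0, 244.3]
ee_rot: [-0.636, 0.772, 0.001, 0.008]
contact_force: [0.3, -0.1, 0.3]
gripper_width: 85.4
```

{"fn": "servo_tool", "kwargs": {
  "rows": [
    [1, -0.8, 1.5, 0, 0, 0, 0],
    [1, -1, 2.5, 0, 0, 0, 0],
    [1, -1, 2.5, 0, 0, 0, 0],
    [1, -1, 2.5, 0, 0, 0, 0],
    [1, -1, 2.5, 0, 0, 0, 0],
    [1, -1, 2.5, 0, 0, 0, 0],
    [1, -1, 2.5, 0, 0, 0, 0],
    [1, -1, 2.5, 0, 0, 0, 0],
    [1, -1, 2.5, 0, 0, 0, 0],
    [1, -1, 2.5, 0, 0, 0, 0],
    [1, 0, 0, 0, 0, 0, 0],
    [1, 0, 0, 0, 0, 0, 0]
  ]
}}

```text
clock: 48.7
position: [299.1, 588.4, 234.1]
ee_rot: [-0.636, 0.772, -0.001, -0.001]
contact_force: [-0.0, 0.2, 0.4]
gripper_width: 85.2
```

```bash
python3 - <<'E'
from h import *
s,R=state();to([0,0,0]);print(s["contact_force"])
t=get_image("top");q=get_image("scene")
a=cv2.resize(t["image"][160:250,100:220,::-1],(400,300));b=cv2.resize(q["image"][175:277,80:216,::-1],(400,300))
cv2.imwrite("pics/t12.png",np.hstack([a,b]))
for c,b in(("green",(90,150,140,270)),("blue",(110,170,160,270)),("pink",(160,180,200,270))): print(c);foot(c,b,10)
E
```

```text
pos [299.1 588.4 234.1] t 48.7 w 85.2
shift cm [63.42 18.12 23.54]
[-0.03930323  0.22996998  0.44059718]
green
211 112 121 rack xy at z 113.1 84.0
242 116 125 rack xy at z -5.9 67.1
244 116 125 rack xy at z -12.6 66.7
245 117 125 rack xy at z -16.2 65.4
246 117 122 rack xy at z -18.8 68.4
blue
219 139 140 rack xy at z 68.4 27.6
237 137 143 rack xy at z 1.7 24.9
239 136 143 rack xy at z -5.0 25.8
240 136 143 rack xy at z -8.4 25.7
241 136 141 rack xy at z -11.3 27.8
pink
202 173 180 rack xy at z 118.1 -63.1
233 176 184 rack xy at z -4.4 -64.6
235 177 184 rack xy at z -11.6 -65.3
236 177 184 rack xy at z -15.0 -65.1
237 178 183 rack xy at z -18.4 -64.9
```

View pics/t12.png

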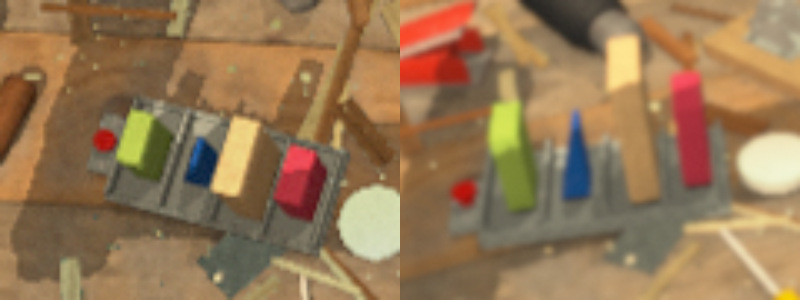

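All four stand upright in their own slots, and the arm is clear of everything. Handing in.

```bash
python3 -c "
from bench import *
print(job_done())"
```

```text
the job is handed in; nothing more can be done
None
```

I moved all four blocks into the grey rack in reverse order and handed the job in at about 49 s of the 138 s. From the grey knob outward they now stand green, blue, wood, pink; in the brown rack, from its knob, they stood pink, wood, blue, green.

The last checks from the pictures, in the grey rack's frame with the hand-in limit of 18 mm along the row:

| Block | Foot along the row (mm) | Slot centre (mm) |
|---|---|---|
| Green wax | about +66 | +66 |
| Blue wedge | about +25.5 | +22 |
| Wooden block | about -26 | -22 |
| Pink-red wax | about -65 | -66 |

- **Across the slots:** the visible near edge of each foot lay about where a block centred in its slot would put it.
- **Upright and released:** the last picture showed all four standing upright with the arm well clear. Each block was lowered until it touched the floor before I let go.
- **Wood block:** its figure comes from an earlier picture. In the final look I checked it by eye only.
- **Disagreements:** the rack's knob and corners differed by about 4 mm, and the two views of the wedge's foot by about 5 mm. Both are well inside the limits. No check failed.

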